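# Stack rinsed stack-nest bins in the drying dock

### The arm

A 6-joint arm with a two-finger parallel gripper is mounted at the origin on a cart in front of the work surface, level with it; the furniture and walls round the work are solid. World frame = base frame: x ahead of the robot, y to its left, z up, the work surface at z = 0. Lengths are in m, angles in rad, forces in N, time in s.
With the tool pointing down it reaches from about 0.3 to 0.95 m from the base axis. Payload 3.1 kg.
Tool frame: the origin (TCP) lies midway between the tips of the shut fingers; the grasp point (between the pads) lies 19 mm behind it; z points along the fingers, y is the line along which they close (so a half turn about z gives the same grasp; the last joint's range is limited). The gripper opens to 85 mm and grips with 20 to 120 N. Pads are 22 mm wide; open, the fingers measure 114 mm over their backs; the gripper's body (76 mm by 85 mm) begins 54 mm behind the grasp point. The pads swing forward as they close: fully open they stand 13 mm farther back than shut.
Start: joints at [-1.393, 0.308, 1.634, -0, 1.2, -0.07], TCP at [0.153, -0.606, 0.231] pointing down, gripper open.
Joint ranges: [-3.06, 3.06], [-0.79, 1.96], [0.05, 2.63], [-1.19, 4.34], [0.05, 2.64], [-2.94, 2.94]. Speed limits (rad/s): [2.79, 2.79, 3.14, 3.14, 3.14, 3.14].

### API

Orientations are given as a rotation vector (axis times angle).
In Python, from rig import arm, imaging gives the robot as it stands.
- The arm moves only by the tool jog_arm, never from a script. Its arguments are lists of equal length, an entry for each row: "delta_pos": the shift along the tool's x, y, z in mm, a list of three; "twist": the turn, a rotation vector about the tool's x, y, z in degrees, a list of three; "grip": the closure in counts, from 0 (fully open) to 255 (shut). In form: {"delta_pos": [[tx, ty, tz], ...], "twist": [[rx, ry, rz], ...], "grip": [grip, ...]}. A call has 1 to 20 rows; each row is the pose to reach, as a shift and turn from the pose commanded when the call began, along the tool's axes at that moment; what a row does not reach only later rows make up. A row lasts 1/12 s, in which the tool goes at most 41.7 mm and 7.16 degrees, less where a joint would pass 70% of its speed; a pose out of reach is approached as far as the arm can. A call with a gripper value outside its range is refused whole. The fingers move at their own pace and stop on an object; "squeeze" is the grip in N (left out, the last holds). Time passes only in rows, so rows that repeat a pose let the fingers close. It gives the time, the measured TCP pose, the force, the opening and the grip force at its end, in the units of the state.
- arm.get_obs(): the state, without advancing time (a new reading comes with each control period).
- imaging.grab_frame(name): name is "side" or "top"; returns a dict with "frame" (384x512x3 uint8, red, green, blue), "depth" (384x512 float32, m along the optical axis (not along the pixel's ray), 0 where there is no reading), "fx", "fy", "cx", "cy" (pixels), "world_to_cam" (4x4, takes a point from world to camera coordinates). Camera axes: x right, y up, looking along -z (the intrinsics and any distortion apply to the point x, -y, -z); pixel columns grow to the right and rows downward; lengths in m; the calibration is good to about 2 mm. A picture is of the moment at which its call begins.
- arm.finish_job(): hands the job in; it is judged then, once.
The state is a dict: "t": time; "joints": joint angles; "joint_vel": joint speeds; "tau": joint torques, N m; "position": TCP position; "ee_rot": TCP orientation; "wrist_force": force on the tool from outside, world axes, zero at the start; "moment": the same for the moment, N m; "gripper_width": finger opening in m; "finger_force": force on a finger pad.
Only numpy, scipy, OpenCV 4.12 (cv2) and the standard library are available. Lean on these libraries where they do the work, as an engineer would, in place of code of your own. Each camera call takes 0.05 s, during which the arm holds its last target. There are 200 camera calls.

### The job

Stack all the rinsed white bins in the dock so that air can pass between them. Set the first bin on the plate at the lane's mouth and slide it in, blue end leading, so that its own edge lifts the yellow catch without your touching the catch, until it is fully home against the end stop and the catch has dropped behind it; then stack every other bin on it, each turned half a turn from the one below so that it rests level on the ledges instead of nesting, and last put the grey cover, rib up, on the top bin. Leave the dish stack and the white bottle where they are.

Things in the scene. Friction and masses are not known exactly. Their poses are not given: they have to be found in the camera images.
- dock: Fixed aluminium plate 310 x 120 mm, 6 mm thick, with a straight lane along its x. Origin: on the bench under the middle of the bin seat; x along the lane towards the end stop, y across, z up. Plate from x = -230 to +80 mm. End stop: two posts, faces at x = +64.5, tops 50 mm above the bench. Two guide rails, 24 mm high, 55.5 mm apart inside, opening as a funnel at the mouth (x -175 to -105).
- seat (a point): On the plate's upper face, middle of the seat, 6 mm above the bench; axes as the dock's. A bin fully home has its centre over this point within 2 mm: its leading end touches the end stop, its trailing end is just clear of the catch.
- lane_mouth (a point): On the plate's upper face, 162 mm before the seat along the lane; axes as the dock's. A bin set down here, long side along the lane, stands just before the catch without touching it.
- catch (a joint): Yellow gravity catch, a yoke of two arms hinged at the lane's sides, 5 mm before the seat's middle, 50 mm above the bench. 0 rad: dropped (rest); positive: lifted, up to 0.7. The top front edge of a bin pushed in along the plate lifts its noses (about 0.3 rad, under 5 N); they ride on the rim and drop by their weight behind the bin when it is home.
- catch_nose (a point): Midway between the catch's two noses, near their rear face: 71 mm before the seat's middle, 42 mm above the bench when dropped. The noses hang 24 to 47 mm either side of the lane's middle line, 66 to 97 mm before the seat's middle, ramps rising from 41 to 68 mm above the bench towards the mouth. A pusher up to 40 mm wide passes between them.
- cover: Grey cover, 34 mm high, 100 g: plate 126 (x) x 64 (y) x 4 mm, under it a plug 106 x 47 mm, 6 mm deep, on it a black grip rib 70 mm long (x), 16 mm wide (y), 24 mm high. Origin: centre of the plug's underside, z up. Either way round will do: the plug enters a bin's mouth, the plate rests on the rim.
- cover_mid (a point): Cover's centre, 17 mm above its underside; axes as the cover's. The rib stands from 7 mm below this point to 17 mm above it. On a bin this point is 11 mm above the rim.
- bin_a_mid (a point): White stack-nest bin, open on top, 126 (x) x 64 (y) x 54 mm, 120 g, all bins alike. Point: its centre, 27 mm above the underside; x to the blue end, z up. It starts nested in bin_b, the same way round, 30 mm higher. Upper 28 mm: an upright band, 4 mm walls (118 x 56 mm inside), to be gripped from above across the 64 mm width. Lower 26 mm: narrower, 48 mm wide, 110 mm long over its feet.
- bin_a: The same bin; origin at the centre of its underside, axes as bin_a_mid's. Feet: two at the blue end, one in the middle of the plain end. Ledges inside the rim: one in the middle of the blue end, two in the corners of the plain end.
- bin_a_blue (a point): Middle of the outer face of bin_a's blue end, 63 mm from its centre, 40 mm above its underside.
- bin_b_mid (a point): White stack-nest bin, open on top, 126 (x) x 64 (y) x 54 mm, 120 g, all bins alike. Point: its centre, 27 mm above the underside; x to the blue end, z up. At the start bin_a is nested in it. The same way round a bin nests, 30 mm above the one below. Turned half a turn its feet rest on the ledges 8 mm below the rim: it sits 46 mm above the one below, with about 4 mm of play.
- bin_b: The same bin; origin at the centre of its underside, axes as bin_b_mid's.
- bin_b_blue (a point): Middle of the outer face of bin_b's blue end, 63 mm from its centre, 40 mm above its underside.
- bin_c_mid (a point): White stack-nest bin, open on top, 126 (x) x 64 (y) x 54 mm, 120 g, all bins alike. Point: its centre, 27 mm above the underside; x to the blue end, z up. May be absent (None). Details under bin_a and bin_b.
- bin_c: The same bin; origin at the centre of its underside, axes as bin_c_mid's.
- bin_c_blue (a point): Middle of the outer face of bin_c's blue end, 63 mm from its centre, 40 mm above its underside.
- bin_d_mid (a point): White stack-nest bin, open on top, 126 (x) x 64 (y) x 54 mm, 120 g, all bins alike. Point: its centre, 27 mm above the underside; x to the blue end, z up. May be absent (None). Details under bin_a and bin_b.
- bin_d: The same bin; origin at the centre of its underside, axes as bin_d_mid's.
- bin_d_blue (a point): Middle of the outer face of bin_d's blue end, 63 mm from its centre, 40 mm above its underside.
- bin_e_mid (a point): White stack-nest bin, open on top, 126 (x) x 64 (y) x 54 mm, 120 g, all bins alike. Point: its centre, 27 mm above the underside; x to the blue end, z up. May be absent (None). Details under bin_a and bin_b.
- bin_e: The same bin; origin at the centre of its underside, axes as bin_e_mid's.
- bin_e_blue (a point): Middle of the outer face of bin_e's blue end, 63 mm from its centre, 40 mm above its underside.
- dish_stack: Stack of petri dishes, 61 mm across, 45 mm high, loose bystander left of the work; origin under its centre.
- white_bottle: White sample bottle with blue cap, 53 mm across, 118 mm high, loose bystander; origin under its centre.
There are look-alikes about, which are no part of the job. Of the things like the cover, leave any that is green; of the rest the larger one is meant.

How it is judged:
By the outcome, as a careful person would: the job done as asked, in the order asked, and still so for the second after the job is handed in, with the robot touching nothing.
Of bin_c, bin_d, bin_e only 2 to 3 are there at a start; the rules pass over those that are not, and their reading is None.
At some moment in a run one of cover may be knocked a few centimetres aside while the robot is not near it.
It also fails if it takes over 192 s, if anything falls off the work surface, if the arm or the gripper's body presses on something with over 40 N, if the wrist force passes 120 N, or if a joint passes its speed limit or range.

## Working session

There is one attempt and no reset: what is moved stays moved. The work goes in short steps, Python scripts to look and compute and a tool call to move; the robot and the scene stay as the last step left them, time stands still between calls to the robot, and variables do not carry over. Pictures are saved under pics/ and viewed, at most 16 in all, crops included, and the job is handed in when it is done.

Besides the shell and the picture viewer there is one more tool, called after ">>>" in YAML: its name, and indented under it one key for each argument. jog_arm: Moves the arm, as the interface text tells. Its arguments: {"type":"object","properties":{"delta_pos":{"type":"array"},"twist":{"type":"array"},"grip":{"type":"array"},"squeeze":{"type":"number"}},"required":["delta_pos","twist","grip"]}

```bash
mkdir -p pics; ls
cat > h.py <<'E'
import numpy as np, cv2
from rig import arm, imaging
from scipy.spatial.transform import Rotation as R
def grab(n,save=None):
    d=imaging.grab_frame(n)
    np.savez('/tmp/%s.npz'%n,**d)
    if save: cv2.imwrite('pics/'+save,d['frame'][...,::-1])
    return d
def load(n): return dict(np.load('/tmp/%s.npz'%n))
def cloud(d):
    h,w=d['depth'].shape; v,u=np.mgrid[:h,:w]; z=d['depth']
    p=np.stack([(u-d['cx'])/d['fx']*z,-(v-d['cy'])/d['fy']*z,-z,np.ones_like(z)],-1)
    P=p@np.linalg.inv(d['world_to_cam']).T
    P=P[...,:3]; P[z==0]=np.nan
    return P
def state():
    o=arm.get_obs(); return o['t'],np.round(o['position'],4),np.round(R.from_rotvec(o['ee_rot']).as_matrix(),3).tolist(),np.round(o['joints'],3)
E
python3 - <<'E'
from h import *
for n in('top','side'):
    d=grab(n,n+'0.png'); print(n,d['fx'],d['cx'],d['cy'],[k for k in d],np.round(np.linalg.inv(d['world_to_cam']),3).tolist())
print(state())
E
```

```text
pics
top 457.4584532587099 254.18151740449272 191.1916076288964 ['frame', 'depth', 'fx', 'fy', 'cx', 'cy', 'world_to_cam'] [[0.005, 0.997, -0.082, 0.379], [-1.0, 0.005, 0.001, 0.011], [0.001, 0.082, 0.997, 1.7], [0.0, 0.0, 0.0, 1.0]]
side 455.0740560518117 258.91252893290607 198.9564443794752 ['frame', 'depth', 'fx', 'fy', 'cx', 'cy', 'world_to_cam'] [[-0.997, 0.014, -0.07, 0.434], [-0.07, -0.401, 0.913, 1.158], [-0.015, 0.916, 0.401, 0.56], [0.0, 0.0, 0.0, 1.0]]
(0.1, array([ 0.1531, -0.6052,  0.2302]), [[0.969, 0.245, -0.0], [0.245, -0.969, 0.002], [0.0, -0.002, -1.0]], array([-1.393,  0.309,  1.635,  0.   ,  1.2  , -0.07 ]))
```

View pics/top0.png

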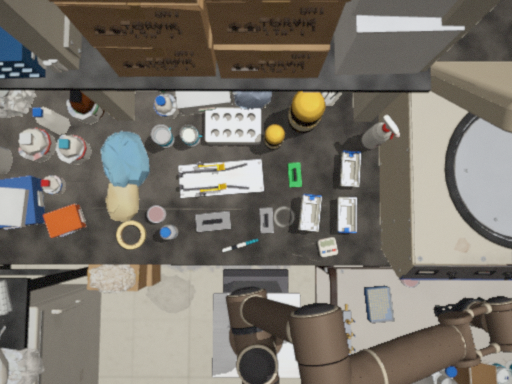

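View pics/side0.png

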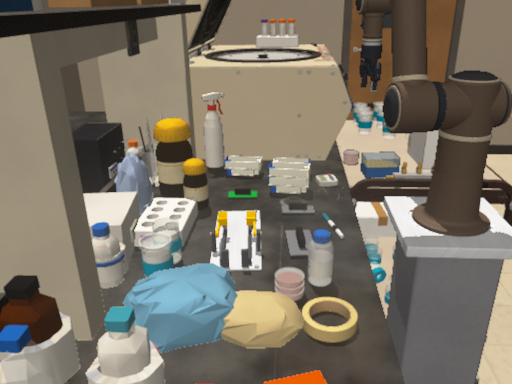

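The top view shows white bins at (350,168), (311,212) and (347,214), and the dock at (220,178). The cover candidates are grey (213,221), grey (266,219) and green (295,174). The larger grey one at (213,221) fits the description, so I'll crop closer to check it.

Run:
```python
from h import *
d=load('top'); f=d['frame'][135:260,165:385]
cv2.imwrite('pics/c1.png',cv2.resize(f,None,fx=3.6,fy=3.6,interpolation=cv2.INTER_CUBIC)[...,::-1])
P=cloud(d)
for n,(u0,u1,v0,v1) in dict(b1=(332,368,146,192),b2=(294,328,190,236),b3=(332,364,192,238),cov=(192,234,206,236),g2=(256,276,202,238),dock=(170,270,155,200)).items():
    Q=P[v0:v1,u0:u1].reshape(-1,3); Q=Q[~np.isnan(Q[:,0])]
    Q=Q[Q[:,2]>.002]; h=np.histogram(Q[:,2],bins=np.arange(0,.2,.006)); print(n,h[0].tolist())
    for lo,hi in ((np.percentile(Q[:,2],99)-.012,1),(.003,.2)):
        q=Q[(Q[:,2]>lo)&(Q[:,2]<hi)]; r=cv2.minAreaRect((q[:,:2]*1000).astype(np.float32)); print('  z',np.round(np.percentile(q[:,2],[5,50,95])*1000),'rect mm',np.round(r[0],1),np.round(r[1],1),round(r[2],1))
```

```text
b1 [332, 152, 18, 21, 98, 115, 47, 50, 86, 54, 9, 0, 0, 0, 0, 0, 0, 0, 0, 0, 0, 0, 0, 0, 0, 0, 0, 0, 0, 0, 0, 0, 0]
  z [48. 53. 60.] rect mm [ 598.7 -341.1] [ 66.2 127.7] 87.3
  z [ 4. 26. 55.] rect mm [ 605.9 -346.3] [132.3 170.6] 89.6
b2 [217, 101, 1, 1, 22, 99, 90, 15, 25, 101, 122, 34, 40, 83, 60, 8, 0, 0, 0, 0, 0, 0, 0, 0, 0, 0, 0, 0, 0, 0, 0, 0, 0]
  z [79. 83. 90.] rect mm [ 438. -191.] [ 64.5 126.3] 84.3
  z [ 4. 46. 85.] rect mm [ 440.9 -199.7] [123.  167.3] 89.9
b3 [281, 154, 14, 23, 80, 123, 44, 51, 76, 64, 10, 0, 0, 0, 0, 0, 0, 0, 0, 0, 0, 0, 0, 0, 0, 0, 0, 0, 0, 0, 0, 0, 0]
  z [49. 54. 60.] rect mm [ 430.9 -325.4] [ 65.8 123.5] 89.3
  z [ 3. 27. 56.] rect mm [ 434.3 -336.3] [116.5 168.9] 89.1
cov [230, 314, 190, 26, 15, 47, 23, 2, 0, 0, 0, 0, 0, 0, 0, 0, 0, 0, 0, 0, 0, 0, 0, 0, 0, 0, 0, 0, 0, 0, 0, 0, 0]
  z [30. 35. 40.] rect mm [405.7 160.2] [15.8 69.6] 6.6
  z [ 4. 10. 35.] rect mm [409.3 162.9] [107.2 151.9] 0.4
g2 [207, 200, 36, 18, 23, 6, 0, 0, 0, 0, 0, 0, 0, 0, 0, 0, 0, 0, 0, 0, 0, 0, 0, 0, 0, 0, 0, 0, 0, 0, 0, 0, 0]
  z [20. 25. 31.] rect mm [419.1 -28.3] [67.8 26.8] 4.3
  z [ 3.  7. 26.] rect mm [414.1 -33.2] [129.4  70.5] 0.3
dock [1112, 1251, 255, 126, 124, 29, 7, 16, 77, 79, 51, 22, 3, 0, 0, 0, 0, 0, 0, 0, 0, 0, 0, 0, 0, 0, 0, 0, 0, 0, 0, 0, 0]
  z [54. 59. 69.] rect mm [560.4 196.7] [119.8 167.2] 6.2
  z [ 3.  8. 55.] rect mm [571.5 139.3] [165.6 369.9] 0.3
```

View pics/c1.png

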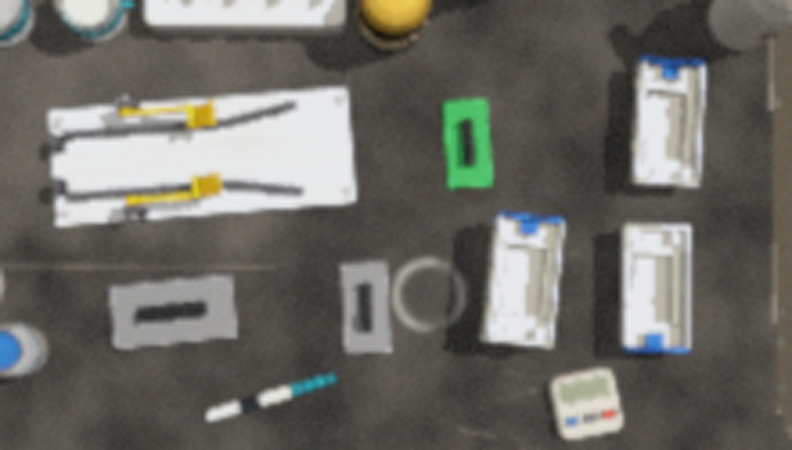

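The larger grey item at (213,221) has a 70 x 16 mm rib on a plate of about 126 x 64 mm, so it is the cover. The one at (266,219) is the small decoy and the green one stays where it is. The bin at (311,212) is two nested bins, since its rim is at 84 mm. The other two are single, which makes four in all. The dock mouth faces right (-y). I'll refine the poses now.

```bash
cat >> h.py <<'E'
def rays(d,z):
    h,w=d['depth'].shape; v,u=np.mgrid[:h,:w]; M=np.linalg.inv(d['world_to_cam'])
    D=np.stack([(u-d['cx'])/d['fx'],-(v-d['cy'])/d['fy'],-np.ones((h,w))],-1)@M[:3,:3].T
    c=M[:3,3]; return c+D*((z-c[2])/D[...,2])[...,None]
def rect(d,box,zr,z,sat=None):
    "pixels in box with depth height zr (and white if sat) projected on plane z -> (centre, sizes, long-axis angle deg)"
    u0,u1,v0,v1=box; m=np.zeros(d['depth'].shape,bool); m[v0:v1,u0:u1]=1
    Z=cloud(d)[...,2]; m&=(Z>zr[0])&(Z<zr[1])
    if sat: m&=d['frame'].min(-1)>sat
    m=m.astype(np.uint8); n,l,s,_=cv2.connectedComponentsWithStats(m)
    m=l==1+np.argmax(s[1:,4])
    c,s,a=cv2.minAreaRect((rays(d,z)[m][:,:2]*1000).astype(np.float32))
    if s[0]<s[1]: s=s[::-1]; a+=90
    return np.round(c,1),np.round(s,1),round((a+90)%180-90,1)
E
python3 - <<'E'
from h import *
for k in range(2):
    d=grab('top')
    print('plate',rect(d,(170,275,150,205),(-.02,.03),.006,150))
    for n,b,z in(('b1',(332,372,140,195),.054),('b2',(290,330,185,240),.084),('b3',(332,366,188,240),.054)):
        print(n,rect(d,b,(z-.014,z+.02),z))
    print('rib',rect(d,(192,236,205,238),(.022,.06),.034))
hsv=cv2.cvtColor(d['frame'],cv2.COLOR_RGB2HSV)
m=(hsv[...,1]>150)&(abs(hsv[...,0].astype(int)-23)<8); m[:150]=0;m[205:]=0;m[:,:170]=0;m[:,275:]=0
v,u=np.nonzero(m);print('yellow at z.065',np.round(rays(d,.065)[v,u][:,:2]*1000).tolist()[::4])
E
```

```text
plate (array([567.8, 134.6]), array([311.5, 122.2]), -85.1)
b1 (array([ 598.2, -339.7]), array([127.5,  67. ]), -3.8)
b2 (array([ 437.9, -190.2]), array([125.7,  65.6]), -6.0)
b3 (array([ 430.7, -325. ]), array([123.2,  64.9]), -0.6)
rib (array([405.6, 160.3]), array([69.7, 15.9]), -84.0)
plate (array([567.8, 134.6]), array([311.5, 122.2]), -85.1)
b1 (array([ 598.3, -339.7]), array([127.2,  67. ]), -3.8)
b2 (array([ 437.9, -190. ]), array([125.7,  65.5]), -6.0)
b3 (array([ 430.7, -325. ]), array([123.2,  64.9]), -0.6)
rib (array([407.7, 160.4]), array([70.1, 19.6]), -83.4)
yellow at z.065 [[612.0, 126.0], [607.0, 201.0], [608.0, 137.0], [608.0, 122.0], [604.0, 144.0], [604.0, 129.0], [601.0, 137.0], [601.0, 122.0], [597.0, 129.0], [593.0, 144.0], [593.0, 129.0], [539.0, 125.0], [535.0, 132.0], [536.0, 118.0], [532.0, 132.0], [532.0, 118.0], [528.0, 132.0], [528.0, 118.0], [525.0, 143.0], [525.0, 129.0], [521.0, 200.0], [521.0, 168.0], [521.0, 146.0], [517.0, 204.0], [517.0, 189.0], [513.0, 200.0]]
```

```bash
cat >> h.py <<'E'
def go(*targets):
    "targets (x,y,z mm, psi deg): delta_pos mm and twist deg in the tool frame now"
    o=arm.get_obs(); Rm=R.from_rotvec(o['ee_rot']); p=o['position']*1000
    print('t',round(o['t'],2),'pos',np.round(p,1),'F',np.round(o['wrist_force'],1),'w',round(o['gripper_width']*1000,1),'j',np.round(o['joints'],2))
    for t in targets:
        Rt=R.from_euler('z',t[3],degrees=True)*R.from_euler('x',180,degrees=True)
        dp=Rm.inv().apply(np.array(t[:3])-p); tw=np.degrees((Rm.inv()*Rt).as_rotvec())
        print(t,'dpos',np.round(dp,1),'twist',np.round(tw,1),'rows>=',int(np.ceil(max(np.linalg.norm(dp)/41.7,np.linalg.norm(tw)/7.16))))
E
python3 - <<'E'
from h import *
d=load('top');Z=cloud(d)
print([ (u,np.round(Z[200,u]*1000)) for u in (376,384,392,400,410)],np.round(Z[275,410]*1000))
go((200,-350,230,-3.8),(598,-340,130,-3.8),(598,-340,22,-3.8))
E
```

```text
[(376, array([ 488., -443.,    6.])), (384, array([ 484., -453.,   74.])), (392, array([ 478., -453.,  168.])), (400, array([ 473., -453.,  252.])), (410, array([ 467., -454.,  341.]))] [ 239. -476.  263.]
t 0.2 pos [ 153.2 -605.4  230.5] F [ 0.3 -0.   0.6] w 85.5 j [-1.39  0.31  1.63  0.    1.2  -0.07]
(200, -350, 230, -3.8) dpos [ 108.  -236.1    0.8] twist [-0.1  0.  18. ] rows>= 7
(598, -340, 130, -3.8) dpos [ 496.3 -148.   100.8] twist [-0.1  0.  18. ] rows>= 13
(598, -340, 22, -3.8) dpos [ 496.3 -147.9  208.8] twist [-0.1  0.  18. ] rows>= 14
```

>>> jog_arm:
  delta_pos:
    - [108,-236,1]
    - [108,-236,1]
    - [108,-236,1]
    - [108,-236,1]
    - [108,-236,1]
    - [108,-236,1]
    - [108,-236,1]
    - [496,-148,101]
    - [496,-148,101]
    - [496,-148,101]
    - [496,-148,101]
    - [496,-148,101]
    - [496,-148,101]
    - [496,-148,101]
    - [496,-148,101]
    - [496,-148,101]
    - [496,-148,101]
    - [496,-148,101]
    - [496,-148,101]
    - [496,-148,101]
  twist:
    - [0,0,18]
    - [0,0,18]
    - [0,0,18]
    - [0,0,18]
    - [0,0,18]
    - [0,0,18]
    - [0,0,18]
    - [0,0,18]
    - [0,0,18]
    - [0,0,18]
    - [0,0,18]
    - [0,0,18]
    - [0,0,18]
    - [0,0,18]
    - [0,0,18]
    - [0,0,18]
    - [0,0,18]
    - [0,0,18]
    - [0,0,18]
    - [0,0,18]
  grip: [0,0,0,0,0,0,0,0,0,0,0,0,0,0,0,0,0,0,0,0]

```text
t: 1.87
position: [0.5971, -0.3407, 0.1294]
ee_rot: [-3.139, 0.104, 0.003]
wrist_force: [-0.6, 0.1, 0.4]
gripper_width: 0.0852
finger_force: 0.0
```

```bash
python3 -c "
from h import *
go((598,-340,130,-3.8),(598,-340,22,-3.8))
d=grab('side','s1.png')
cv2.imwrite('pics/s1c.png',cv2.resize(d['frame'][60:220,190:390],None,fx=3,fy=3,interpolation=cv2.INTER_CUBIC)[...,::-1])"
```

```text
t 1.87 pos [ 597.1 -340.7  129.4] F [-0.6  0.1  0.4] w 85.2 j [-0.58  0.53  1.54 -0.    1.07  1.06]
(598, -340, 130, -3.8) dpos [ 0.9 -0.8 -0.6] twist [-0.   0.1  0. ] rows>= 1
(598, -340, 22, -3.8) dpos [  1.1  -0.8 107.4] twist [-0.   0.1  0. ] rows>= 3
```

View pics/s1c.png

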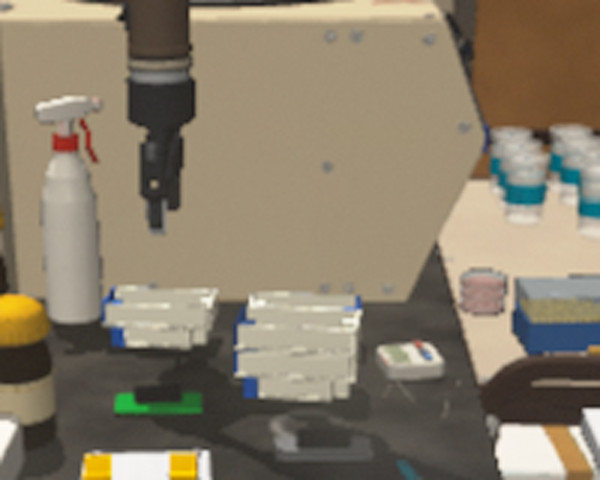

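The side view shows the gripper at about (157,200) in the crop, over the far single bin at (160,310). I'll go down and grip.

>>> jog_arm:
  delta_pos:
    - [1,-1,35]
    - [1,-1,70]
    - [1,-1,90]
    - [1,-1,102]
    - [1,-1,107]
    - [1,-1,107]
    - [1,-1,107]
    - [1,-1,107]
    - [1,-1,107]
    - [1,-1,107]
    - [1,-1,107]
    - [1,-1,107]
    - [1,-1,107]
    - [1,-1,107]
  twist:
    - [0,0,0]
    - [0,0,0]
    - [0,0,0]
    - [0,0,0]
    - [0,0,0]
    - [0,0,0]
    - [0,0,0]
    - [0,0,0]
    - [0,0,0]
    - [0,0,0]
    - [0,0,0]
    - [0,0,0]
    - [0,0,0]
    - [0,0,0]
  grip: [0,0,0,0,0,0,255,255,255,255,255,255,255,255]
  squeeze: 40

```text
t: 3.08
position: [0.6007, -0.3412, 0.0261]
ee_rot: [3.137, -0.104, 0.006]
wrist_force: [-0.5, -0.3, 6.3]
gripper_width: 0.0632
finger_force: 46.9
```

```bash
python3 -c "
from h import *
go((575,-120,130,-3.8),(575,48,130,94.9),(575,48,29,94.9))"
```

```text
t 3.08 pos [ 600.7 -341.2   26.1] F [-0.5 -0.3  6.3] w 63.2 j [-0.58  0.66  1.57 -0.    0.91  1.06]
(575, -120, 130, -3.8) dpos [ -39.9 -218.7 -104.6] twist [ 0.1 -0.2 -0. ] rows>= 6
(575, 48, 130, 94.9) dpos [ -51.  -386.4 -105. ] twist [  0.3  -0.  -98.7] rows>= 14
(575, 48, 29, 94.9) dpos [ -51.4 -386.6   -4. ] twist [  0.3  -0.  -98.7] rows>= 14
```

>>> jog_arm:
  delta_pos:
    - [0,0,-20]
    - [0,0,-55]
    - [0,0,-95]
    - [0,-30,-110]
    - [0,-70,-110]
    - [-10,-110,-110]
    - [-20,-150,-110]
    - [-40,-215,-110]
    - [-40,-215,-110]
    - [-40,-215,-110]
    - [-40,-215,-110]
  twist:
    - [0,0,0]
    - [0,0,0]
    - [0,0,0]
    - [0,0,0]
    - [0,0,0]
    - [0,0,-7]
    - [0,0,-14]
    - [0,0,-28]
    - [0,0,-28]
    - [0,0,-28]
    - [0,0,-28]
  grip: [255,255,255,255,255,255,255,255,255,255,255]

```text
t: 4.0
position: [0.5726, -0.1209, 0.1332]
ee_rot: [-3.071, -0.662, 0.001]
wrist_force: [1.2, -0.3, -0.9]
gripper_width: 0.0634
finger_force: 46.1
```

```bash
python3 -c "
from h import *
go((575,48,130,94.9),(575,48,30,94.9))
for n in ('top','side'): d=grab(n)
cv2.imwrite('pics/s2c.png',cv2.resize(d['frame'][90:250,170:370],None,fx=3,fy=3,interpolation=cv2.INTER_CUBIC)[...,::-1])"
```

```text
t 4.0 pos [ 572.6 -120.9  133.2] F [ 1.2 -0.3 -0.9] w 63.4 j [-0.28  0.34  1.8  -0.    0.99  0.86]
(575, 48, 130, 94.9) dpos [  71.8 -153.     3.2] twist [ -0.    0.  -70.6] rows>= 10
(575, 48, 30, 94.9) dpos [  71.8 -152.9  103.2] twist [ -0.    0.  -70.6] rows>= 10
```

View pics/s2c.png

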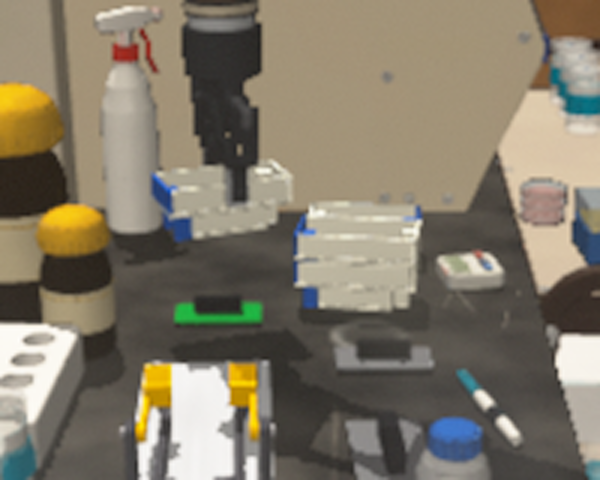

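The bin hangs level in the grip, with its blue end at (170,195). Next I take it over the mouth, 6 mm short of the nominal point to leave clearance from the catch.

>>> jog_arm:
  delta_pos:
    - [69,-147,3]
    - [69,-147,3]
    - [69,-147,3]
    - [69,-147,3]
    - [69,-147,3]
    - [69,-147,3]
    - [69,-147,3]
    - [69,-147,3]
    - [69,-147,3]
    - [69,-147,3]
    - [69,-147,40]
    - [69,-147,73]
    - [69,-147,73]
    - [69,-147,73]
  twist:
    - [0,0,-70.6]
    - [0,0,-70.6]
    - [0,0,-70.6]
    - [0,0,-70.6]
    - [0,0,-70.6]
    - [0,0,-70.6]
    - [0,0,-70.6]
    - [0,0,-70.6]
    - [0,0,-70.6]
    - [0,0,-70.6]
    - [0,0,-70.6]
    - [0,0,-70.6]
    - [0,0,-70.6]
    - [0,0,-70.6]
  grip: [255,255,255,255,255,255,255,255,255,255,255,255,255,255]

```text
t: 5.27
position: [0.574, 0.0384, 0.0582]
ee_rot: [-2.126, -2.307, 0.006]
wrist_force: [-0.3, -0.9, -0.1]
gripper_width: 0.0631
finger_force: 45.9
```

```bash
python3 -c "
from h import *
go((576,42,33,94.9))
d=grab('top')
cv2.imwrite('pics/t3.png',cv2.resize(d['frame'][130:260,170:350],None,fx=4,fy=4,interpolation=cv2.INTER_CUBIC)[...,::-1])"
```

```text
t 5.27 pos [574.   38.4  58.2] F [-0.3 -0.9 -0.1] w 63.1 j [-0.01  0.44  1.85 -0.    0.85 -0.09]
(576, 42, 33, 94.9) dpos [ 3.4  2.4 25.1] twist [-0.3 -0.  -0.2] rows>= 1
```

View pics/t3.png

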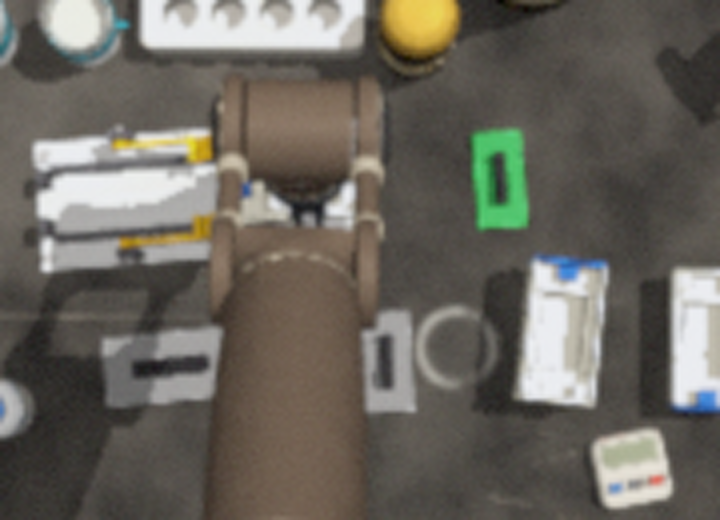

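The bin is over the funnel, with its blue corner at (245,188) pointing towards the catch. I'll lower it.

>>> jog_arm:
  delta_pos:
    - [3,2,8]
    - [3,2,16]
    - [3,2,20]
    - [3,2,24]
    - [3,2,26]
    - [3,2,26]
    - [3,2,26]
  twist:
    - [0,0,0]
    - [0,0,0]
    - [0,0,0]
    - [0,0,0]
    - [0,0,0]
    - [0,0,0]
    - [0,0,0]
  grip: [255,255,255,255,255,255,255]

```text
t: 5.9
position: [0.5776, 0.0429, 0.0343]
ee_rot: [-2.126, -2.313, 0.0]
wrist_force: [-0.5, 0.3, -0.9]
gripper_width: 0.0634
finger_force: 46.1
```

>>> jog_arm:
  delta_pos:
    - [0,0,2]
    - [0,0,3.5]
    - [0,0,3.5]
    - [0,0,3.5]
  twist:
    - [0,0,0]
    - [0,0,0]
    - [0,0,0]
    - [0,0,0]
  grip: [255,255,255,255]

```text
t: 6.23
position: [0.5783, 0.0428, 0.032]
ee_rot: [2.126, 2.312, 0.001]
wrist_force: [-1.6, -0.2, 5.8]
gripper_width: 0.0633
finger_force: 46.8
```

>>> jog_arm:
  delta_pos:
    - [0,0,-2]
    - [0,0,-2]
    - [0,0,-2]
    - [0,0,-2]
    - [0,0,-2]
    - [0,0,-40]
    - [0,0,-80]
    - [0,0,-110]
    - [0,0,-110]
    - [0,0,-110]
  twist:
    - [0,0,0]
    - [0,0,0]
    - [0,0,0]
    - [0,0,0]
    - [0,0,0]
    - [0,0,0]
    - [0,0,0]
    - [0,0,0]
    - [0,0,0]
    - [0,0,0]
  grip: [0,0,0,0,0,0,0,0,0,0]

```text
t: 7.07
position: [0.5799, 0.0429, 0.1435]
ee_rot: [2.124, 2.309, 0.006]
wrist_force: [0.1, 0.2, -0.7]
gripper_width: 0.0852
finger_force: 0.0
```

```bash
python3 -c "
from h import *
go((584,-53,130,4.9),(584,-53,41,4.9))
"
```

```text
t 7.07 pos [579.9  42.9 143.5] F [ 0.1  0.2 -0.7] w 85.2 j [-0.    0.32  1.81  0.    1.   -0.08]
(584, -53, 130, 4.9) dpos [-95.9  -4.   13.5] twist [ 0.3 -0.2 89.9] rows>= 13
(584, -53, 41, 4.9) dpos [-95.8  -4.5 102.5] twist [ 0.3 -0.2 89.9] rows>= 13
```

>>> jog_arm:
  delta_pos:
    - [-40,-4,13]
    - [-80,-4,13]
    - [-96,-4,13]
    - [-96,-4,13]
    - [-96,-4,13]
    - [-96,-4,13]
    - [-96,-4,13]
    - [-96,-4,13]
    - [-96,-4,13]
    - [-96,-4,13]
    - [-96,-4,13]
    - [-96,-4,13]
    - [-96,-4,13]
    - [-96,-4,13]
  twist:
    - [0,0,90]
    - [0,0,90]
    - [0,0,90]
    - [0,0,90]
    - [0,0,90]
    - [0,0,90]
    - [0,0,90]
    - [0,0,90]
    - [0,0,90]
    - [0,0,90]
    - [0,0,90]
    - [0,0,90]
    - [0,0,90]
    - [0,0,90]
  grip: [255,255,255,255,255,255,255,255,255,255,255,255,255,255]

```text
t: 8.23
position: [0.5799, -0.0529, 0.1254]
ee_rot: [-3.138, -0.13, 0.007]
wrist_force: [-0.3, 0.9, 0.8]
gripper_width: -0.0002
finger_force: 0.0
```

```bash
python3 -c "
from h import *
go((584,-53,41,4.9))
for n in ('top','side'): d=grab(n)
cv2.imwrite('pics/s4c.png',cv2.resize(d['frame'][110:280,180:330],None,fx=3.5,fy=3.5,interpolation=cv2.INTER_CUBIC)[...,::-1])
d=load('top'); print(rect(d,(200,300,150,205),(.047,.075),.06))"
```

```text
t 8.23 pos [579.9 -52.9 125.4] F [-0.3  0.9  0.8] w -0.2 j [-0.17  0.35  1.81 -0.    0.98  1.32]
(584, -53, 41, 4.9) dpos [ 4.4  0.5 84.4] twist [-0.1  0.2 -0.2] rows>= 3
(array([570.6,  59.9]), array([97.1, 64.9]), -85.3)
```

View pics/s4c.png

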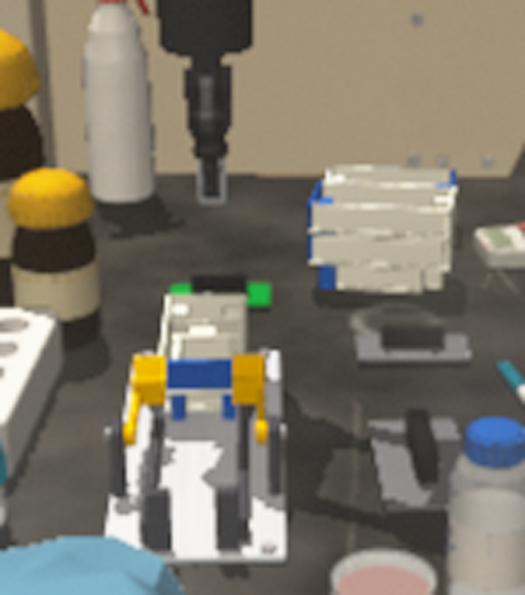

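The bin stands in the mouth with its blue end leading at (195,375), just before the yellow noses at (148,375) and (250,375). I'll check the fingertip's camera position against the arm's reading before pushing.

```bash
python3 -c "
from h import *
d=load('side'); P=cloud(d)*1000
Q=P[60:175,225:262].reshape(-1,3); Q=Q[(Q[:,2]>126)&(Q[:,2]<155)&(abs(Q[:,1]+50)<60)]
print(len(Q),np.nanpercentile(Q,[2,50,98],axis=0).round(1))
Q=P[60:175,225:262].reshape(-1,3); Q=Q[(abs(Q[:,1]+50)<60)]
for z in range(115,215,10):
  q=Q[(Q[:,2]>z)&(Q[:,2]<z+10)]; 
  if len(q)>3: print(z,q.min(0).round(1),q.max(0).round(1))
"
```

```text
68 [[569.3 -51.5 129.2]
 [578.  -43.2 142.6]
 [589.4 -36.7 154.2]]
125 [569.8 -48.8 128.6] [589.7 -42.6 134.8]
135 [569.3 -52.7 136.1] [589.4 -36.6 144.5]
145 [568.9 -51.3 146. ] [589.2 -35.9 154.4]
155 [568.7 -49.4 155.4] [588.8 -34.5 164.8]
165 [565.6 -62.6 167.2] [588.2 -24.2 175. ]
175 [565.4 -28.  175.6] [591.  -15.8 184.3]
185 [564.2 -37.3 185.3] [594.6  -6.8 194.6]
195 [561.2 -87.7 195.1] [594.2   2.5 204.8]
205 [562.  -62.1 205.4] [593.8   9.8 215. ]
```

>>> jog_arm:
  delta_pos:
    - [4,0,30]
    - [4,0,60]
    - [4,0,84]
    - [4,0,84]
    - [4,0,84]
    - [4,-10,84]
    - [4,-20,84]
    - [4,-30,84]
    - [4,-40,84]
    - [4,-50,84]
    - [4,-60,84]
    - [4,-70,84]
    - [4,-80,84]
    - [4,-90,84]
    - [4,-100,84]
    - [4,-110,84]
    - [4,-120,84]
    - [4,-120,84]
  twist:
    - [0,0,0]
    - [0,0,0]
    - [0,0,0]
    - [0,0,0]
    - [0,0,0]
    - [0,0,0]
    - [0,0,0]
    - [0,0,0]
    - [0,0,0]
    - [0,0,0]
    - [0,0,0]
    - [0,0,0]
    - [0,0,0]
    - [0,0,0]
    - [0,0,0]
    - [0,0,0]
    - [0,0,0]
    - [0,0,0]
  grip: [255,255,255,255,255,255,255,255,255,255,255,255,255,255,255,255,255,255]

```text
t: 9.83
position: [0.575, 0.0691, 0.0434]
ee_rot: [-3.137, -0.133, 0.002]
wrist_force: [-0.6, -0.3, 0.1]
gripper_width: 0.0001
finger_force: 0.0
```

```bash
python3 -c "
from h import *
go((568.1,131.6,41,4.9))
d=grab('side'); 
cv2.imwrite('pics/s5c.png',cv2.resize(d['frame'][110:280,180:330],None,fx=3.5,fy=3.5,interpolation=cv2.INTER_CUBIC)[...,::-1])"
```

```text
t 9.83 pos [575.   69.1  43.4] F [-0.6 -0.3  0.1] w 0.1 j [0.04 0.47 1.85 0.   0.83 1.53]
(568.1, 131.6, 41, 4.9) dpos [ -1.5 -62.9   2.5] twist [-0.1  0.1 -0. ] rows>= 2
```

View pics/s5c.png

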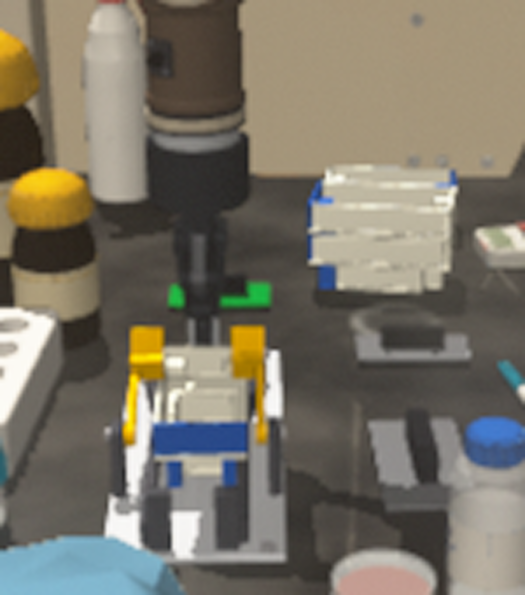

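The bin is sliding in with the blue end at (200,440), the noses are lifted onto its rim, and the pusher runs between them. I'll keep pushing.

>>> jog_arm:
  delta_pos:
    - [-1,-10,2]
    - [-1,-20,2]
    - [-1,-30,2]
    - [-1,-40,2]
    - [-1,-48,2]
    - [-1,-54,2]
    - [-1,-58,2]
    - [-1,-61,2]
    - [-1,-63,2]
    - [-1,-63,2]
  twist:
    - [0,0,0]
    - [0,0,0]
    - [0,0,0]
    - [0,0,0]
    - [0,0,0]
    - [0,0,0]
    - [0,0,0]
    - [0,0,0]
    - [0,0,0]
    - [0,0,0]
  grip: [255,255,255,255,255,255,255,255,255,255]

```text
t: 10.72
position: [0.5694, 0.1299, 0.0418]
ee_rot: [-3.138, -0.132, -0.0]
wrist_force: [0.2, -0.8, 1.0]
gripper_width: -0.0002
finger_force: 0.0
```

>>> jog_arm:
  delta_pos:
    - [0,-2,0]
    - [0,-3,0]
    - [0,-4,0]
    - [0,-5,0]
    - [0,-6,0]
    - [0,-6,0]
    - [0,-6,0]
  twist:
    - [0,0,0]
    - [0,0,0]
    - [0,0,0]
    - [0,0,0]
    - [0,0,0]
    - [0,0,0]
    - [0,0,0]
  grip: [255,255,255,255,255,255,255]

```text
t: 11.3
position: [0.5689, 0.1344, 0.0418]
ee_rot: [3.137, 0.132, -0.0]
wrist_force: [-0.8, -4.9, 1.2]
gripper_width: -0.0002
finger_force: 2.7
```

>>> jog_arm:
  delta_pos:
    - [0,-2,0]
    - [0,-4,0]
    - [0,-4,0]
    - [0,-4,0]
  twist:
    - [0,0,0]
    - [0,0,0]
    - [0,0,0]
    - [0,0,0]
  grip: [255,255,255,255]

```text
t: 11.63
position: [0.5689, 0.1347, 0.0419]
ee_rot: [3.131, 0.136, -0.001]
wrist_force: [1.8, -17.0, 1.9]
gripper_width: 0.0001
finger_force: 8.2
```

```bash
python3 -c "
from h import *
go((583.7,-60,41,4.9))
d=grab('side'); 
cv2.imwrite('pics/s6c.png',cv2.resize(d['frame'][180:280,190:290],None,fx=5,fy=5,interpolation=cv2.INTER_CUBIC)[...,::-1])"
```

```text
t 11.63 pos [568.9 134.7  41.9] F [  1.8 -17.    1.9] w 0.1 j [ 0.16  0.48  1.84 -0.01  0.83  1.65]
(583.7, -60, 41, 4.9) dpos [ -2.1 195.2   2.4] twist [0.4 0.  0.1] rows>= 5
```

View pics/s6c.png

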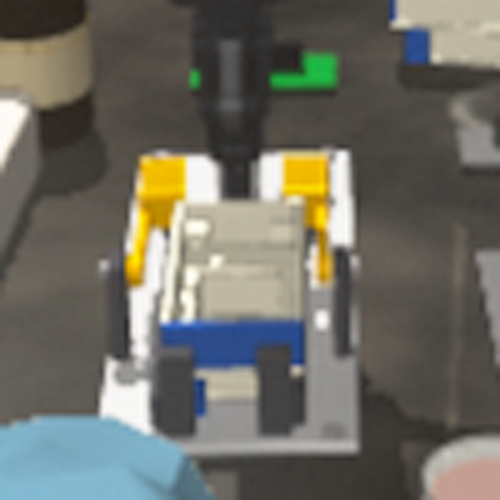

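It is fully home: the blue end is against the black posts at (230,345) and the yellow noses have dropped behind the bin at (163,178) and (305,178). I'll back out and head for the near single bin.

```bash
python3 -c "
from h import *
go((572,90,42,4.9),(572,90,150,4.9),(431,-325,140,-0.6),(431,-325,22,-.6))"
```

```text
t 11.68 pos [568.9 134.7  41.9] F [  1.1 -16.3   2.2] w 0.2 j [ 0.16  0.48  1.84 -0.01  0.83  1.65]
(572, 90, 42, 4.9) dpos [-0.8 44.8  0.2] twist [0.4 0.1 0. ] rows>= 2
(572, 90, 150, 4.9) dpos [  -0.9   45.6 -107.8] twist [0.4 0.1 0. ] rows>= 3
(431, -325, 140, -0.6) dpos [-177.1  446.8  -94.6] twist [0.4 0.  5.5] rows>= 12
(431, -325, 22, -0.6) dpos [-177.   445.9   23.4] twist [0.4 0.  5.5] rows>= 12
```

>>> jog_arm:
  delta_pos:
    - [0,25,0]
    - [0,55,0]
    - [0,85,-20]
    - [0,95,-60]
    - [0,110,-100]
    - [-177,451,-98]
    - [-177,451,-98]
    - [-177,451,-98]
    - [-177,451,-98]
    - [-177,451,-98]
    - [-177,451,-98]
    - [-177,451,-98]
    - [-177,451,-98]
    - [-177,451,-98]
    - [-177,451,-98]
    - [-177,451,-98]
    - [-177,451,-98]
    - [-177,451,-98]
  twist:
    - [0,0,0]
    - [0,0,0]
    - [0,0,0]
    - [0,0,0]
    - [0,0,5.5]
    - [0,0,5.5]
    - [0,0,5.5]
    - [0,0,5.5]
    - [0,0,5.5]
    - [0,0,5.5]
    - [0,0,5.5]
    - [0,0,5.5]
    - [0,0,5.5]
    - [0,0,5.5]
    - [0,0,5.5]
    - [0,0,5.5]
    - [0,0,5.5]
    - [0,0,5.5]
  grip: [255,255,255,255,255,0,0,0,0,0,0,0,0,0,0,0,0,0]

```text
t: 13.18
position: [0.4303, -0.3231, 0.1395]
ee_rot: [-3.14, 0.018, -0.0]
wrist_force: [0.4, -0.7, 0.6]
gripper_width: 0.0851
finger_force: 0.0
```

```bash
python3 -c "
from h import *
d=grab('top')
print('A',rect(d,(170,260,150,210),(.047,.1),.06),'cov',rect(d,(190,240,205,240),(.022,.06),.034))
go((431,-325,22,-.6))"
```

```text
A (array([555.3, 212.3]), array([134.3,  65.1]), -85.1) cov (array([405.6, 160.1]), array([70. , 15.9]), -84.0)
t 13.23 pos [ 430.5 -322.9  139.5] F [-0.5  0.3 -0.1] w 85.4 j [-0.73  0.25  1.91  0.    0.98  0.86]
(431, -325, 22, -0.6) dpos [  0.6   2.2 117.5] twist [-0.1  0.  -0. ] rows>= 3
```

```bash
python3 -c "
from h import *
d=load('top')
for lo in(.05,.054,.058): print(lo,rect(d,(170,255,158,200),(lo,.08),.06))
d=grab('side'); hsv=cv2.cvtColor(d['frame'],cv2.COLOR_RGB2HSV)
m=(hsv[...,0]>105)&(hsv[...,0]<125)&(hsv[...,1]>130); m[:230]=0;m[275:]=0;m[:,:205]=0;m[:,270:]=0
P=cloud(d)*1000; Q=P[m]; Q=Q[(Q[:,1]>250)&(Q[:,2]>30)]; print(len(Q),np.nanpercentile(Q,[1,50,99],axis=0).round(1))
q=P[245:275,200:275].reshape(-1,3); q=q[(q[:,1]>262)&(q[:,1]<300)&(q[:,2]>12)&(q[:,2]<45)]; print('posts',np.nanpercentile(q,[1,50,99],axis=0).round(1))
w=(d['frame'].min(-1)>140); w[:180]=0; w[280:]=0; w[:,:200]=0; w[:,270:]=0; q=P[w]; q=q[(q[:,2]<14)&(q[:,2]>0)]; print('plate',[rectc for rectc in cv2.minAreaRect(q[:,:2].astype(np.float32))])
"
```

```text
0.05 (array([555.5, 212.1]), array([134.1,  64.5]), -84.9)
0.054 (array([559.1, 210.4]), array([126.6,  61.6]), -89.7)
0.058 (array([532.4, 119.9]), array([21.7, 18. ]), 0.6)
173 [[524.4 260.3  40. ]
 [555.1 273.3  52.7]
 [583.8 277.9  61. ]]
posts [[524.2 264.1  12.4]
 [559.4 281.1  29.6]
 [594.5 288.5  44.5]]
plate [(569.88232421875, 130.49542236328125), (122.33690643310547, 326.3523254394531), 4.5852532386779785]
```

>>> jog_arm:
  delta_pos:
    - [0,2,40]
    - [0,2,80]
    - [0,2,103]
    - [0,2,114]
    - [0,2,117]
    - [0,2,117]
    - [0,2,117]
    - [0,2,117]
    - [0,2,117]
    - [0,2,117]
    - [0,2,117]
    - [0,2,117]
    - [0,2,117]
    - [0,2,117]
  twist:
    - [0,0,0]
    - [0,0,0]
    - [0,0,0]
    - [0,0,0]
    - [0,0,0]
    - [0,0,0]
    - [0,0,0]
    - [0,0,0]
    - [0,0,0]
    - [0,0,0]
    - [0,0,0]
    - [0,0,0]
    - [0,0,0]
    - [0,0,0]
  grip: [0,0,0,0,0,0,255,255,255,255,255,255,255,255]

```text
t: 14.45
position: [0.4316, -0.3281, 0.0249]
ee_rot: [3.139, -0.02, 0.006]
wrist_force: [0.3, 1.0, 6.9]
gripper_width: 0.0631
finger_force: 46.1
```

```bash
python3 -c "
from h import *
go((431,-325,170,-0.6),(558,210.5,160,94.9))"
```

```text
t 14.45 pos [ 431.6 -328.1   24.9] F [0.3 1.  6.9] w 63.1 j [-0.73  0.44  1.95  0.    0.75  0.85]
(431, -325, 170, -0.6) dpos [-1.000e-01 -2.800e+00 -1.451e+02] twist [ 0.1 -0.2 -0.1] rows>= 4
(558, 210.5, 160, 94.9) dpos [ 120.2 -539.8 -136. ] twist [  0.3  -0.  -95.6] rows>= 14
```

>>> jog_arm:
  delta_pos:
    - [0,0,-30]
    - [0,0,-70]
    - [0,0,-110]
    - [0,-10,-136]
    - [120,-540,-136]
    - [120,-540,-136]
    - [120,-540,-136]
    - [120,-540,-136]
    - [120,-540,-136]
    - [120,-540,-136]
    - [120,-540,-136]
    - [120,-540,-136]
    - [120,-540,-136]
    - [120,-540,-136]
    - [120,-540,-136]
    - [120,-540,-136]
    - [120,-540,-136]
    - [120,-540,-136]
    - [120,-540,-136]
    - [120,-540,-136]
  twist:
    - [0,0,0]
    - [0,0,0]
    - [0,0,0]
    - [0,0,0]
    - [0,0,-95.6]
    - [0,0,-95.6]
    - [0,0,-95.6]
    - [0,0,-95.6]
    - [0,0,-95.6]
    - [0,0,-95.6]
    - [0,0,-95.6]
    - [0,0,-95.6]
    - [0,0,-95.6]
    - [0,0,-95.6]
    - [0,0,-95.6]
    - [0,0,-95.6]
    - [0,0,-95.6]
    - [0,0,-95.6]
    - [0,0,-95.6]
    - [0,0,-95.6]
  grip: [255,255,255,255,255,255,255,255,255,255,255,255,255,255,255,255,255,255,255,255]

```text
t: 16.12
position: [0.5558, 0.2116, 0.1584]
ee_rot: [-2.125, -2.314, 0.002]
wrist_force: [-0.0, 0.5, -1.1]
gripper_width: 0.0632
finger_force: 45.2
```

```bash
python3 -c "
from h import *
go((558,210.5,90,94.9))"
```

```text
t 16.12 pos [555.8 211.6 158.4] F [-0.   0.5 -1.1] w 63.2 j [ 0.29  0.33  1.76 -0.    1.05  0.21]
(558, 210.5, 90, 94.9) dpos [-1.2  2.2 68.4] twist [-0.1  0.1 -0. ] rows>= 2
```

```bash
cat >> h.py <<'E'
def endface(z0,z1):
    d=grab('side'); P=cloud(d)*1000; q=P[100:290,190:290].reshape(-1,3)
    q=q[(q[:,2]>z0)&(q[:,2]<z1)&(q[:,1]>255)&(q[:,1]<300)&(q[:,0]>500)&(q[:,0]<620)]
    print('endface x1,x99,mid',np.percentile(q[:,0],[1,99]).round(1),np.percentile(q[:,0],[1,99]).mean().round(1),'y med',np.median(q[:,1]).round(1),'z',np.percentile(q[:,2],[1,99]).round(1),len(q))
E
python3 -c "
from h import *
endface(163,186); endface(36,58)"
```

```text
endface x1,x99,mid [518.2 579.8] 549.0 y med 280.2 z [163.4 185.6] 302
endface x1,x99,mid [524.5 587.8] 556.1 y med 275.2 z [36.3 57.9] 282
```

```bash
python3 -c "
from h import *
endface(174,185); endface(51,59)
d=load('side'); P=cloud(d)*1000
for z0,z1 in((160,186),(34,60)):
  m=(P[...,2]>z0)&(P[...,2]<z1)&(P[...,1]>262)&(P[...,1]<300)&(P[...,0]>500)&(P[...,0]<620)
  for v in np.unique(np.nonzero(m)[0]):
    u=np.nonzero(m[v])[0]; print(v,u.min(),u.max(),P[v][m[v]][:,1].mean().round(1),P[v][m[v]][:,2].mean().round(),end=' | ')
  print()
cv2.imwrite('pics/s7.png',cv2.resize(d['frame'][150:280,190:290],None,fx=4.5,fy=4.5,interpolation=cv2.INTER_NEAREST)[...,::-1])
"
```

```text
endface x1,x99,mid [518.2 579.7] 548.9 y med 279.2 z [174.2 184.9] 138
endface x1,x99,mid [525.9 586.3] 556.1 y med 273.9 z [51.1 58.7] 113
193 243 243 273.2 185.0 | 194 221 251 277.9 185.0 | 195 221 251 279.0 183.0 | 196 221 251 279.1 181.0 | 197 222 251 278.5 178.0 | 198 222 251 278.9 176.0 | 199 222 251 278.8 174.0 | 200 222 251 279.3 172.0 | 201 222 251 278.9 169.0 | 202 222 251 278.5 167.0 | 203 222 251 278.8 164.0 | 204 222 241 279.6 162.0 | 
244 244 244 269.7 60.0 | 245 222 249 272.7 59.0 | 246 222 249 273.2 56.0 | 247 222 249 273.1 54.0 | 248 222 249 274.2 52.0 | 249 221 249 277.0 51.0 | 250 221 250 277.4 48.0 | 251 221 250 278.0 46.0 | 252 221 250 278.1 44.0 | 253 221 250 277.6 41.0 | 254 221 249 278.5 39.0 | 255 221 247 283.2 39.0 | 256 221 247 284.1 37.0 | 257 223 225 286.9 35.0 |
```

View pics/s7.png

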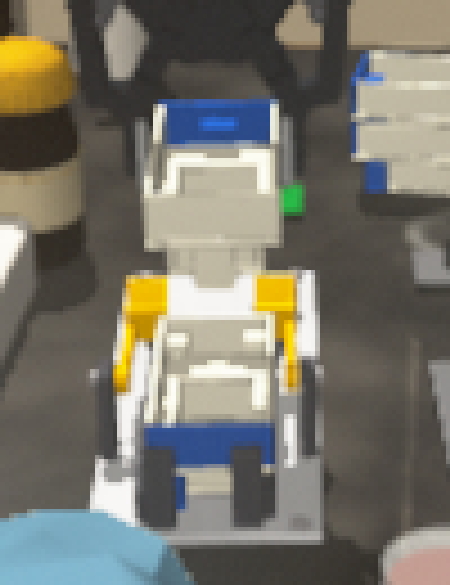

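The plain end of the held bin is at (210,220) and the blue end of the seated bin is at (210,445). The held bin needs about +6 mm in x and -5.5 mm in y, so I'll lower part way and re-measure.

>>> jog_arm:
  delta_pos:
    - [-3,3,30]
    - [-6,6,55]
    - [-6,6,62]
    - [-6,6,62]
    - [-6,6,62]
  twist:
    - [0,0,0]
    - [0,0,0]
    - [0,0,0]
    - [0,0,0]
    - [0,0,0]
  grip: [255,255,255,255,255]

```text
t: 16.73
position: [0.5628, 0.2055, 0.0968]
ee_rot: [-2.126, -2.312, 0.001]
wrist_force: [-0.2, 1.1, -1.1]
gripper_width: 0.063
finger_force: 45.1
```

```bash
cat >> h.py <<'E'
def rows(*bands):
  d=grab('side'); P=cloud(d)*1000
  for z0,z1 in bands:
    m=(P[...,2]>z0)&(P[...,2]<z1)&(P[...,1]>258)&(P[...,1]<305)&(P[...,0]>500)&(P[...,0]<620)
    q=P[m]; vs=[v for v in range(384) if m[v].sum()>15]
    print((z0,z1),'cols',np.mean([np.nonzero(m[v])[0].min() for v in vs]).round(1),np.mean([np.nonzero(m[v])[0].max() for v in vs]).round(1),'xmid',np.mean([(P[v][m[v]][:,0].min()+P[v][m[v]][:,0].max())/2 for v in vs]).round(1),'y',np.median(q[:,1]).round(1))
E
python3 -c "
from h import *
go((561.5,206,84,94.9),(561.5,206,78,94.9)); rows((102,120),(52,60))"
```

```text
t 16.73 pos [562.8 205.5  96.8] F [-0.2  1.1 -1.1] w 63.0 j [0.28 0.42 1.79 0.   0.94 0.19]
(561.5, 206, 84, 94.9) dpos [ 0.6 -1.3 12.9] twist [-0.   0.  -0.1] rows>= 1
(561.5, 206, 78, 94.9) dpos [ 0.6 -1.3 18.9] twist [-0.   0.  -0.1] rows>= 1
(102, 120) cols 220.0 248.6 xmid 556.8 y 274.2
(52, 60) cols 222.7 249.0 xmid 555.4 y 273.6
```

>>> jog_arm:
  delta_pos:
    - [0,-1,6]
    - [0,-1,12]
    - [0,-1,16]
    - [0,-1,19]
    - [0,-1,21]
    - [0,-1,21]
    - [0,-1,21]
  twist:
    - [0,0,0]
    - [0,0,0]
    - [0,0,0]
    - [0,0,0]
    - [0,0,0]
    - [0,0,0]
    - [0,0,0]
  grip: [255,255,255,255,255,255,255]

```text
t: 17.37
position: [0.5621, 0.2063, 0.077]
ee_rot: [-2.124, -2.315, 0.0]
wrist_force: [-3.0, -1.1, 5.3]
gripper_width: 0.0631
finger_force: 46.1
```

```bash
python3 -c "
from h import *
go((561.5,206,84,94.9)); rows((85,105),(52,60))"
```

```text
t 17.37 pos [562.1 206.3  77. ] F [-3.  -1.1  5.3] w 63.1 j [ 0.28  0.44  1.8  -0.    0.9   0.19]
(561.5, 206, 84, 94.9) dpos [-0.2 -0.6 -7. ] twist [-0.  0.  0.] rows>= 1
(85, 105) cols 221.1 249.0 xmid 555.4 y 274.8
(52, 60) cols 222.0 248.7 xmid 556.2 y 273.7
```

Contact came at the expected ledge height, with the underside near 52 mm. I'll release, rise and go to the nested pair.

>>> jog_arm:
  delta_pos:
    - [0,0,-2]
    - [0,0,-2]
    - [0,0,-2]
    - [0,0,-2]
    - [0,0,-2]
    - [0,0,-40]
    - [0,0,-80]
    - [0,0,-100]
    - [0,0,-100]
  twist:
    - [0,0,0]
    - [0,0,0]
    - [0,0,0]
    - [0,0,0]
    - [0,0,0]
    - [0,0,0]
    - [0,0,0]
    - [0,0,0]
    - [0,0,0]
  grip: [0,0,0,0,0,0,0,0,0]

```text
t: 18.17
position: [0.5664, 0.2075, 0.1823]
ee_rot: [2.12, 2.31, 0.016]
wrist_force: [0.6, 0.7, 0.5]
gripper_width: 0.0852
finger_force: 0.0
```

```bash
python3 -c "
from h import *
go((438,-190,170,-6),(438,-190,52,-6)); rows((84,106),(52,60))"
```

```text
t 18.17 pos [566.4 207.5 182.3] F [0.6 0.7 0.5] w 85.2 j [0.28 0.31 1.74 0.   1.08 0.19]
(438, -190, 170, -6) dpos [-385.1 -162.1    9.5] twist [  0.4  -0.7 100.9] rows>= 15
(438, -190, 52, -6) dpos [-385.3 -163.5  127.5] twist [  0.4  -0.7 100.9] rows>= 15
(84, 106) cols 221.0 248.8 xmid 555.8 y 274.6
(52, 60) cols 222.0 249.0 xmid 556.0 y 273.5
```

>>> jog_arm:
  delta_pos:
    - [-385,-160,10]
    - [-385,-160,10]
    - [-385,-160,10]
    - [-385,-160,10]
    - [-385,-160,10]
    - [-385,-160,10]
    - [-385,-160,10]
    - [-385,-160,10]
    - [-385,-160,10]
    - [-385,-160,10]
    - [-385,-160,10]
    - [-385,-160,10]
    - [-385,-160,10]
    - [-385,-160,10]
    - [-385,-160,10]
    - [-385,-160,10]
    - [-385,-160,10]
    - [-385,-160,10]
  twist:
    - [0,0,101]
    - [0,0,101]
    - [0,0,101]
    - [0,0,101]
    - [0,0,101]
    - [0,0,101]
    - [0,0,101]
    - [0,0,101]
    - [0,0,101]
    - [0,0,101]
    - [0,0,101]
    - [0,0,101]
    - [0,0,101]
    - [0,0,101]
    - [0,0,101]
    - [0,0,101]
    - [0,0,101]
    - [0,0,101]
  grip: [0,0,0,0,0,0,0,0,0,0,0,0,0,0,0,0,0,0]

```text
t: 19.72
position: [0.4351, -0.1908, 0.1652]
ee_rot: [-3.137, 0.164, 0.001]
wrist_force: [0.1, -0.4, 0.2]
gripper_width: 0.0854
finger_force: 0.0
```

```bash
python3 -c "
from h import *
go((438,-190,52,-6))"
```

```text
t 19.72 pos [ 435.1 -190.8  165.2] F [ 0.1 -0.4  0.2] w 85.4 j [-0.5   0.1   2.03 -0.    1.01  1.17]
(438, -190, 52, -6) dpos [  2.9  -1.  113.2] twist [-0.   0.1  0. ] rows>= 3
```

>>> jog_arm:
  delta_pos:
    - [3,-1,40]
    - [3,-1,80]
    - [3,-1,100]
    - [3,-1,110]
    - [3,-1,113]
    - [3,-1,113]
    - [3,-1,113]
    - [3,-1,113]
    - [3,-1,113]
    - [3,-1,113]
    - [3,-1,113]
    - [3,-1,113]
    - [3,-1,113]
    - [3,-1,113]
  twist:
    - [0,0,0]
    - [0,0,0]
    - [0,0,0]
    - [0,0,0]
    - [0,0,0]
    - [0,0,0]
    - [0,0,0]
    - [0,0,0]
    - [0,0,0]
    - [0,0,0]
    - [0,0,0]
    - [0,0,0]
    - [0,0,0]
    - [0,0,0]
  grip: [0,0,0,0,0,0,255,255,255,255,255,255,255,255]

```text
t: 20.88
position: [0.4404, -0.1914, 0.0547]
ee_rot: [3.135, -0.167, 0.006]
wrist_force: [-0.4, -0.6, 7.2]
gripper_width: 0.0629
finger_force: 45.7
```

>>> jog_arm:
  delta_pos:
    - [0,0,-10]
    - [0,0,-20]
    - [0,0,-30]
    - [0,0,-50]
    - [0,0,-80]
    - [0,0,-120]
    - [0,0,-140]
    - [0,0,-140]
    - [0,0,-140]
  twist:
    - [0,0,0]
    - [0,0,0]
    - [0,0,0]
    - [0,0,0]
    - [0,0,0]
    - [0,0,0]
    - [0,0,0]
    - [0,0,0]
    - [0,0,0]
  grip: [255,255,255,255,255,255,255,255,255]

```text
t: 21.63
position: [0.4394, -0.191, 0.1949]
ee_rot: [3.135, -0.167, 0.006]
wrist_force: [-0.4, -0.4, -1.6]
gripper_width: 0.0634
finger_force: 45.0
```

```bash
python3 -c "
from h import *
go((561.5,207,200,94.9))
d=grab('side')
cv2.imwrite('pics/s8.png',cv2.resize(d['frame'][60:270,190:370],None,fx=2.8,fy=2.8)[...,::-1])"
```

```text
t 21.63 pos [ 439.4 -191.   194.9] F [-0.4 -0.4 -1.6] w 63.4 j [-0.5   0.06  2.   -0.    1.07  1.18]
(561.5, 207, 200, 94.9) dpos [  79.1 -408.7   -5.5] twist [ 3.00e-01 -1.00e-01 -1.01e+02] rows>= 15
```

View pics/s8.png

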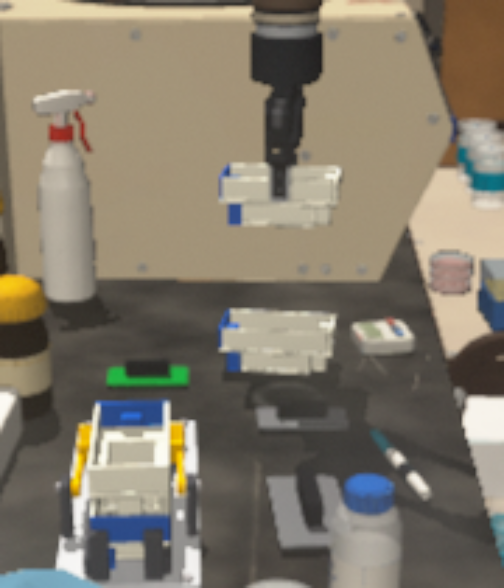

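One bin was lifted alone at (280,195), bin_b stays at (278,345), and the two-bin stack is sitting level. I'll carry this one over.

>>> jog_arm:
  delta_pos:
    - [80,-408,-5]
    - [80,-408,-5]
    - [80,-408,-5]
    - [80,-408,-5]
    - [80,-408,-5]
    - [80,-408,-5]
    - [80,-408,-5]
    - [80,-408,-5]
    - [80,-408,-5]
    - [80,-408,-5]
    - [80,-408,-5]
    - [80,-408,-5]
    - [80,-408,-5]
    - [80,-408,-5]
    - [80,-408,-5]
    - [80,-408,25]
    - [80,-408,55]
    - [80,-408,55]
    - [80,-408,55]
    - [80,-408,55]
  twist:
    - [0,0,-101]
    - [0,0,-101]
    - [0,0,-101]
    - [0,0,-101]
    - [0,0,-101]
    - [0,0,-101]
    - [0,0,-101]
    - [0,0,-101]
    - [0,0,-101]
    - [0,0,-101]
    - [0,0,-101]
    - [0,0,-101]
    - [0,0,-101]
    - [0,0,-101]
    - [0,0,-101]
    - [0,0,-101]
    - [0,0,-101]
    - [0,0,-101]
    - [0,0,-101]
    - [0,0,-101]
  grip: [255,255,255,255,255,255,255,255,255,255,255,255,255,255,255,255,255,255,255,255]

```text
t: 23.35
position: [0.5614, 0.2066, 0.1378]
ee_rot: [-2.126, -2.313, 0.001]
wrist_force: [0.8, -0.2, -1.0]
gripper_width: 0.0632
finger_force: 45.1
```

```bash
python3 -c "
from h import *
go((561.5,207,123,94.9)); rows((145,164),(84,106))"
```

```text
t 23.35 pos [561.4 206.6 137.8] F [ 0.8 -0.2 -1. ] w 63.2 j [0.28 0.36 1.77 0.   1.01 0.2 ]
(561.5, 207, 123, 94.9) dpos [ 0.4  0.1 14.8] twist [-0.   0.  -0.1] rows>= 1
(145, 164) cols 220.0 249.0 xmid 554.9 y 272.6
(84, 106) cols 221.1 248.9 xmid 555.7 y 274.6
```

>>> jog_arm:
  delta_pos:
    - [2,1,5]
    - [2,1,10]
    - [2,1,13]
    - [2,1,16]
    - [2,1,18]
    - [2,1,18]
    - [2,1,18]
  twist:
    - [0,0,0]
    - [0,0,0]
    - [0,0,0]
    - [0,0,0]
    - [0,0,0]
    - [0,0,0]
    - [0,0,0]
  grip: [255,255,255,255,255,255,255]

```text
t: 23.98
position: [0.5627, 0.2089, 0.1227]
ee_rot: [2.125, 2.314, 0.0]
wrist_force: [-3.6, -2.0, 11.6]
gripper_width: 0.0628
finger_force: 46.6
```

```bash
python3 -c "
from h import *
go((561.5,207,123,94.9)); rows((131,152),(84,106),(52,60))"
```

```text
t 23.98 pos [562.7 208.9 122.7] F [-3.6 -2.  11.6] w 62.8 j [0.28 0.38 1.77 0.   0.99 0.2 ]
(561.5, 207, 123, 94.9) dpos [-1.8 -1.3 -0.3] twist [ 0. -0. -0.] rows>= 1
(131, 152) cols 219.4 247.9 xmid 556.9 y 274.9
(84, 106) cols 221.0 248.8 xmid 555.8 y 274.4
(52, 60) cols 222.0 249.0 xmid 556.0 y 273.4
```

Contact came at exactly 122.7 mm. I'll release and go to bin_b with the wrist turned the other way.

>>> jog_arm:
  delta_pos:
    - [0,0,-2]
    - [0,0,-2]
    - [0,0,-2]
    - [0,0,-2]
    - [0,0,-2]
    - [0,0,-40]
    - [0,0,-80]
    - [0,0,-90]
    - [0,0,-90]
  twist:
    - [0,0,0]
    - [0,0,0]
    - [0,0,0]
    - [0,0,0]
    - [0,0,0]
    - [0,0,0]
    - [0,0,0]
    - [0,0,0]
    - [0,0,0]
  grip: [0,0,0,0,0,0,0,0,0]

```text
t: 24.78
position: [0.5656, 0.2098, 0.2147]
ee_rot: [2.121, 2.311, 0.013]
wrist_force: [1.5, -0.9, 0.1]
gripper_width: 0.0854
finger_force: 0.0
```

```bash
python3 -c "
from h import *
rows((131,152),(84,106))
d=grab('top'); r=rect(d,(285,335,185,245),(.04,.075),.054); print(r)
go((r[0][0],r[0][1],150,r[2]+180),(r[0][0],r[0][1],22,r[2]+180))"
```

```text
(131, 152) cols 219.6 247.9 xmid 556.7 y 274.9
(84, 106) cols 221.0 248.9 xmid 555.7 y 274.5
(array([ 437.8, -190.2]), array([125.6,  65.5]), -6.1)
t 24.88 pos [562.1 208.8 209.6] F [-0.2  0.1 -1. ] w 85.1 j [0.28 0.28 1.72 0.   1.15 0.2 ]
(np.float64(437.8), np.float64(-190.2), 150, 173.9) dpos [-386.9 -157.9   59.6] twist [  0.   0. -79.] rows>= 12
(np.float64(437.8), np.float64(-190.2), 22, 173.9) dpos [-386.9 -158.   187.6] twist [  0.   0. -79.] rows>= 12
```

>>> jog_arm:
  delta_pos:
    - [-120,-50,0]
    - [-120,-50,0]
    - [-120,-50,0]
    - [-387,-158,60]
    - [-387,-158,60]
    - [-387,-158,60]
    - [-387,-158,60]
    - [-387,-158,60]
    - [-387,-158,60]
    - [-387,-158,60]
    - [-387,-158,60]
    - [-387,-158,60]
    - [-387,-158,60]
    - [-387,-158,60]
    - [-387,-158,60]
    - [-387,-158,60]
  twist:
    - [0,0,-79]
    - [0,0,-79]
    - [0,0,-79]
    - [0,0,-79]
    - [0,0,-79]
    - [0,0,-79]
    - [0,0,-79]
    - [0,0,-79]
    - [0,0,-79]
    - [0,0,-79]
    - [0,0,-79]
    - [0,0,-79]
    - [0,0,-79]
    - [0,0,-79]
    - [0,0,-79]
    - [0,0,-79]
  grip: [0,0,0,0,0,0,0,0,0,0,0,0,0,0,0,0]

```text
t: 26.22
position: [0.4379, -0.189, 0.1493]
ee_rot: [-0.168, -3.136, -0.001]
wrist_force: [0.3, -0.1, -0.4]
gripper_width: 0.0854
finger_force: 0.0
```

```bash
python3 -c "
from h import *
go((438,-190,22,173.9))"
```

```text
t 26.22 pos [ 437.9 -189.   149.3] F [ 0.3 -0.1 -0.4] w 85.4 j [-0.5   0.13  2.04  0.    0.98 -1.96]
(438, -190, 22, 173.9) dpos [ -0.4  -1.1 127.3] twist [ 0. -0. -0.] rows>= 4
```

>>> jog_arm:
  delta_pos:
    - [0,-1,40]
    - [0,-1,80]
    - [0,-1,110]
    - [0,-1,123]
    - [0,-1,127]
    - [0,-1,127]
    - [0,-1,127]
    - [0,-1,127]
    - [0,-1,127]
    - [0,-1,127]
    - [0,-1,127]
    - [0,-1,127]
    - [0,-1,127]
    - [0,-1,127]
  twist:
    - [0,0,0]
    - [0,0,0]
    - [0,0,0]
    - [0,0,0]
    - [0,0,0]
    - [0,0,0]
    - [0,0,0]
    - [0,0,0]
    - [0,0,0]
    - [0,0,0]
    - [0,0,0]
    - [0,0,0]
    - [0,0,0]
    - [0,0,0]
  grip: [0,0,0,0,0,0,255,255,255,255,255,255,255,255]

```text
t: 27.38
position: [0.4395, -0.192, 0.0245]
ee_rot: [0.167, 3.134, -0.002]
wrist_force: [-0.7, 2.0, 7.1]
gripper_width: 0.063
finger_force: 46.0
```

>>> jog_arm:
  delta_pos:
    - [0,0,-10]
    - [0,0,-30]
    - [0,0,-70]
    - [0,0,-110]
    - [0,0,-150]
    - [0,0,-190]
    - [0,0,-220]
    - [0,0,-220]
    - [0,0,-220]
  twist:
    - [0,0,0]
    - [0,0,0]
    - [0,0,0]
    - [0,0,0]
    - [0,0,0]
    - [0,0,0]
    - [0,0,0]
    - [0,0,0]
    - [0,0,0]
  grip: [255,255,255,255,255,255,255,255,255]

```text
t: 28.13
position: [0.4388, -0.192, 0.2456]
ee_rot: [0.167, 3.132, -0.004]
wrist_force: [-0.1, -0.4, -2.2]
gripper_width: 0.0635
finger_force: 45.2
```

```bash
python3 -c "
from h import *
go((562,208,245,94.9))"
```

```text
t 28.13 pos [ 438.8 -192.   245.6] F [-0.1 -0.4 -2.2] w 63.5 j [-0.5   0.    1.96 -0.    1.18 -1.97]
(562, 208, 245, 94.9) dpos [-7.990e+01  4.108e+02  1.000e-01] twist [ 0.1  0.3 79. ] rows>= 12
```

>>> jog_arm:
  delta_pos:
    - [-80,411,0]
    - [-80,411,0]
    - [-80,411,0]
    - [-80,411,0]
    - [-80,411,0]
    - [-80,411,0]
    - [-80,411,0]
    - [-80,411,0]
    - [-80,411,0]
    - [-80,411,0]
    - [-80,411,0]
    - [-80,411,0]
    - [-80,411,0]
    - [-80,411,30]
    - [-80,411,60]
    - [-80,411,60]
    - [-80,411,60]
    - [-80,411,60]
  twist:
    - [0,0,79]
    - [0,0,79]
    - [0,0,79]
    - [0,0,79]
    - [0,0,79]
    - [0,0,79]
    - [0,0,79]
    - [0,0,79]
    - [0,0,79]
    - [0,0,79]
    - [0,0,79]
    - [0,0,79]
    - [0,0,79]
    - [0,0,79]
    - [0,0,79]
    - [0,0,79]
    - [0,0,79]
    - [0,0,79]
  grip: [255,255,255,255,255,255,255,255,255,255,255,255,255,255,255,255,255,255]

```text
t: 29.63
position: [0.5606, 0.2079, 0.1829]
ee_rot: [-2.124, -2.314, 0.002]
wrist_force: [-0.1, -0.6, -0.2]
gripper_width: 0.0632
finger_force: 45.4
```

```bash
python3 -c "
from h import *
go((562,208,168,94.9)); rows((192,210),(131,152))"
```

```text
t 29.63 pos [560.6 207.9 182.9] F [-0.1 -0.6 -0.2] w 63.2 j [ 0.28  0.31  1.74 -0.    1.1   0.2 ]
(562, 208, 168, 94.9) dpos [ 0.   1.4 14.9] twist [-0.1  0.  -0. ] rows>= 1
(192, 210) cols 219.0 248.0 xmid 555.9 y 266.7
(131, 152) cols 220.0 249.0 xmid 554.9 y 274.2
```

>>> jog_arm:
  delta_pos:
    - [3,0,0]
    - [6.5,0,4]
    - [6.5,0,6]
    - [6.5,0,6]
    - [6.5,0,6]
  twist:
    - [0,0,0]
    - [0,0,0]
    - [0,0,0]
    - [0,0,0]
    - [0,0,0]
  grip: [255,255,255,255,255]

```text
t: 30.1
position: [0.5602, 0.2155, 0.1767]
ee_rot: [-2.124, -2.315, 0.001]
wrist_force: [-0.0, 0.3, -1.4]
gripper_width: 0.0633
finger_force: 45.4
```

```bash
python3 -c "
from h import *
go((562,208,168,94.9)); rows((186,202),(131,150),(84,106))
d=load('side')
cv2.imwrite('pics/s9.png',cv2.resize(d['frame'][150:280,190:290],None,fx=4.5,fy=4.5,interpolation=cv2.INTER_NEAREST)[...,::-1])"
```

```text
t 30.1 pos [560.2 215.5 176.7] F [-0.   0.3 -1.4] w 63.3 j [ 0.29  0.32  1.74 -0.    1.09  0.21]
(562, 208, 168, 94.9) dpos [-7.6  1.1  8.7] twist [-0.  0.  0.] rows>= 1
(186, 202) cols 219.0 248.0 xmid 555.2 y 274.6
(131, 150) cols 220.0 249.0 xmid 555.1 y 273.8
(84, 106) cols 221.0 248.6 xmid 556.0 y 274.9
```

View pics/s9.png

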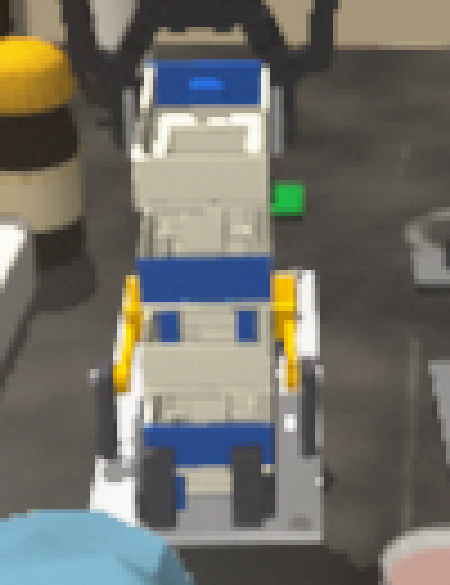

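The ends are aligned: the held plain end at (205,180) is over the blue end at (205,280), which is above the plain end at (205,365). I'll lower it.

>>> jog_arm:
  delta_pos:
    - [-0.5,0.5,4]
    - [-0.5,0.5,7]
    - [-0.5,0.5,9]
    - [-0.5,0.5,11]
    - [-0.5,0.5,11]
    - [-0.5,0.5,11]
  twist:
    - [0,0,0]
    - [0,0,0]
    - [0,0,0]
    - [0,0,0]
    - [0,0,0]
    - [0,0,0]
  grip: [255,255,255,255,255,255]

```text
t: 30.65
position: [0.5629, 0.2151, 0.1688]
ee_rot: [2.123, 2.313, 0.005]
wrist_force: [-0.7, -1.4, 10.4]
gripper_width: 0.0632
finger_force: 46.7
```

>>> jog_arm:
  delta_pos:
    - [0,0,-2]
    - [0,0,-2]
    - [0,0,-2]
    - [0,0,-2]
    - [0,0,-2]
    - [0,0,-40]
    - [0,0,-75]
    - [0,0,-75]
    - [0,0,-75]
  twist:
    - [0,0,0]
    - [0,0,0]
    - [0,0,0]
    - [0,0,0]
    - [0,0,0]
    - [0,0,0]
    - [0,0,0]
    - [0,0,0]
    - [0,0,0]
  grip: [0,0,0,0,0,0,0,0,0]

```text
t: 31.4
position: [0.563, 0.2156, 0.2438]
ee_rot: [2.122, 2.312, 0.008]
wrist_force: [0.0, -0.6, -0.9]
gripper_width: 0.0852
finger_force: 0.0
```

```bash
python3 -c "
from h import *
rows((178,198),(131,150),(84,106))
d=grab('top'); print(rect(d,(180,260,195,245),(.022,.06),.034)); go((480,180,240,94.9))
d=load('side')
q=cloud(d)[100:300,190:330]*1000; m=(q[...,2]>20)&(q[...,2]<45)&(q[...,0]<470)&(abs(q[...,1]-160)<60)
print(np.nanmean(q[m],0).round(1), m.sum())"
```

```text
(178, 198) cols 219.0 247.8 xmid 555.8 y 273.2
(131, 150) cols 220.0 249.0 xmid 555.0 y 274.0
(84, 106) cols 221.1 249.0 xmid 555.4 y 274.6
(array([406.9, 151.2]), array([50.9, 14.5]), -89.7)
t 31.5 pos [560.3 214.8 239.9] F [ 0.2 -0.4 -1.1] w 85.4 j [ 0.29  0.25  1.69 -0.    1.2   0.21]
(480, 180, 240, 94.9) dpos [-27.8 -83.    0.1] twist [-0.1  0.   0. ] rows>= 3
[410.8 174.2  32.6] 135
```

>>> jog_arm:
  delta_pos:
    - [-40,-10,0]
    - [-80,-20,0]
    - [-120,-40,0]
    - [-160,-60,0]
    - [-200,-70,0]
    - [-240,-80,0]
    - [-280,-80,0]
    - [-280,-80,0]
    - [-280,-80,0]
  twist:
    - [0,0,0]
    - [0,0,0]
    - [0,0,0]
    - [0,0,0]
    - [0,0,0]
    - [0,0,0]
    - [0,0,0]
    - [0,0,0]
    - [0,0,0]
  grip: [0,0,0,0,0,0,0,0,0]

```text
t: 32.25
position: [0.5038, -0.0729, 0.2389]
ee_rot: [-2.128, -2.307, 0.003]
wrist_force: [-0.4, 0.4, 0.4]
gripper_width: 0.0854
finger_force: 0.0
```

```bash
python3 -c "
from h import *
d=grab('top'); r=rect(d,(180,260,195,245),(.022,.06),.034); print(r)
for lo in (.19,.17): print(rect(d,(160,250,135,215),(lo,.23),.198))
go((r[0][0],r[0][1],130,r[2]+180),(r[0][0],r[0][1],14,r[2]+180))
cv2.imwrite('pics/t10.png',cv2.resize(d['frame'][130:260,130:290],None,fx=4,fy=4,interpolation=cv2.INTER_CUBIC)[...,::-1])"
```

```text
(array([405.6, 160.3]), array([69.7, 15.9]), -84.0)
(array([556.3, 208.5]), array([126.3,  65.2]), -84.9)
(array([555.9, 207.7]), array([127.8,  66.3]), -84.9)
t 32.3 pos [503.9 -71.3 239. ] F [-0.9  0.8 -0.7] w 86.0 j [-0.23  0.08  1.89  0.    1.17 -0.31]
(np.float64(405.6), np.float64(160.3), 130, 96.0) dpos [238.8 -78.5 109.7] twist [-0.2 -0.1 -1.3] rows>= 7
(np.float64(405.6), np.float64(160.3), 14, 96.0) dpos [238.5 -78.1 225.7] twist [-0.2 -0.1 -1.3] rows>= 9
```

View pics/t10.png

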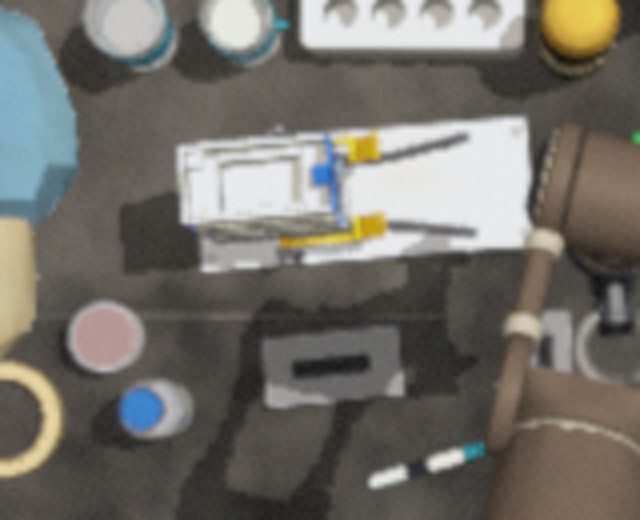

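The stack stands square in the dock at (265,185), and the cover has not moved, centred at (333,365). Earlier grasps show the top camera reads about 4 mm low in x and 2 mm high in y, so I'm allowing for that.

>>> jog_arm:
  delta_pos:
    - [237,-74,60]
    - [237,-74,110]
    - [237,-74,130]
    - [237,-74,130]
    - [237,-74,130]
    - [237,-74,130]
    - [237,-74,130]
    - [237,-74,130]
    - [237,-74,130]
    - [237,-74,130]
    - [237,-74,130]
  twist:
    - [0,0,-1.3]
    - [0,0,-1.3]
    - [0,0,-1.3]
    - [0,0,-1.3]
    - [0,0,-1.3]
    - [0,0,-1.3]
    - [0,0,-1.3]
    - [0,0,-1.3]
    - [0,0,-1.3]
    - [0,0,-1.3]
    - [0,0,-1.3]
  grip: [0,0,0,0,0,0,0,0,0,0,0]

```text
t: 33.22
position: [0.4121, 0.1591, 0.1114]
ee_rot: [2.097, 2.338, 0.002]
wrist_force: [0.5, 0.9, -0.5]
gripper_width: 0.0852
finger_force: 0.0
```

```bash
python3 -c "
from h import *
go((409.5,158.5,15,96))
d=grab('side'); P=cloud(d)*1000
hs=d['frame'].max(-1); m=(P[...,2]>15)&(P[...,2]<45)&(P[...,0]>370)&(P[...,0]<450)&(abs(P[...,1]-160)<70)&(hs<90)
print(m.sum(),np.percentile(P[m],[2,50,98],axis=0).round(1), cv2.minAreaRect(P[m][:,:2].astype(np.float32)))"
```

```text
t 33.22 pos [412.1 159.1 111.4] F [ 0.5  0.9 -0.5] w 85.2 j [ 0.27  0.12  2.14 -0.    0.88  0.16]
(409.5, 158.5, 15, 96) dpos [-0.3 -2.8 96.4] twist [ 0.1 -0.   0.2] rows>= 3
141 [[400.9 134.2  16.7]
 [410.5 178.8  35. ]
 [420.  198.2  37.9]] ((410.6234130859375, 165.03408813476562), (16.101905822753906, 72.2131118774414), 5.907243728637695)
```

>>> jog_arm:
  delta_pos:
    - [2,-1,40]
    - [2,-1,75]
    - [2,-1,90]
    - [2,-1,96]
    - [2,-1,96]
    - [2,-1,96]
    - [2,-1,96]
    - [2,-1,96]
    - [2,-1,96]
    - [2,-1,96]
    - [2,-1,96]
    - [2,-1,96]
    - [2,-1,96]
    - [2,-1,96]
    - [2,-1,96]
    - [2,-1,96]
  twist:
    - [0,0,0]
    - [0,0,0]
    - [0,0,0]
    - [0,0,0]
    - [0,0,0]
    - [0,0,0]
    - [0,0,0]
    - [0,0,0]
    - [0,0,0]
    - [0,0,0]
    - [0,0,0]
    - [0,0,0]
    - [0,0,0]
    - [0,0,0]
    - [0,0,0]
    - [0,0,0]
  grip: [0,0,0,0,0,0,255,255,255,255,255,255,255,255,255,255]

```text
t: 34.6
position: [0.4105, 0.161, 0.0153]
ee_rot: [2.098, 2.338, 0.001]
wrist_force: [-1.1, -0.3, 5.7]
gripper_width: 0.0148
finger_force: 40.4
```

>>> jog_arm:
  delta_pos:
    - [0,0,-20]
    - [0,0,-60]
    - [0,0,-100]
    - [0,0,-140]
    - [0,0,-180]
    - [0,0,-220]
    - [0,0,-240]
    - [0,0,-240]
    - [0,0,-240]
  twist:
    - [0,0,0]
    - [0,0,0]
    - [0,0,0]
    - [0,0,0]
    - [0,0,0]
    - [0,0,0]
    - [0,0,0]
    - [0,0,0]
    - [0,0,0]
  grip: [255,255,255,255,255,255,255,255,255]

```text
t: 35.35
position: [0.4104, 0.161, 0.2555]
ee_rot: [2.097, 2.337, 0.003]
wrist_force: [-0.5, 0.1, -1.4]
gripper_width: 0.0153
finger_force: 39.6
```

```bash
python3 -c "
from h import *
go((561.5,208,240,94.9))"
```

```text
t 35.35 pos [410.4 161.  255.5] F [-0.5  0.1 -1.4] w 15.3 j [ 0.27 -0.09  2.02 -0.    1.2   0.17]
(561.5, 208, 240, 94.9) dpos [ 30.4 155.2  15.9] twist [ 0.1 -0.   1.3] rows>= 4
```

>>> jog_arm:
  delta_pos:
    - [8,40,0]
    - [15,80,0]
    - [23,120,0]
    - [30,155,0]
    - [30,155,20]
    - [30,155,30]
    - [30,155,30]
    - [30,155,30]
  twist:
    - [0,0,1.3]
    - [0,0,1.3]
    - [0,0,1.3]
    - [0,0,1.3]
    - [0,0,1.3]
    - [0,0,1.3]
    - [0,0,1.3]
    - [0,0,1.3]
  grip: [255,255,255,255,255,255,255,255]

```text
t: 36.02
position: [0.5576, 0.2065, 0.221]
ee_rot: [-2.122, -2.311, 0.011]
wrist_force: [-0.4, -0.4, -1.0]
gripper_width: 0.0152
finger_force: 39.7
```

```bash
python3 -c "
from h import *
go((561.5,208,208,94.9))
d=grab('side'); P=cloud(d)*1000
m=(P[...,2]>212)&(P[...,2]<225)&(P[...,1]>130)&(P[...,1]<300)&(P[...,0]>500)&(P[...,0]<620)&(d['frame'].min(-1)>70)
print('cover',m.sum(),cv2.minAreaRect(P[m][:,:2].astype(np.float32)),np.percentile(P[m],[2,98],axis=0).round(1)); rows((180,198),(213,221))
cv2.imwrite('pics/s11.png',cv2.resize(d['frame'][120:280,190:290],None,fx=3.7,fy=3.7,interpolation=cv2.INTER_NEAREST)[...,::-1])"
```

```text
t 36.02 pos [557.6 206.5 221. ] F [-0.4 -0.4 -1. ] w 15.2 j [0.28 0.26 1.71 0.   1.17 0.2 ]
(561.5, 208, 208, 94.9) dpos [ 1.2  4.1 13. ] twist [-0.5  0.1 -0. ] rows>= 1
cover 411 ((557.0005493164062, 209.52011108398438), (63.13008499145508, 130.51309204101562), 5.025059700012207) [[522.7 153.9 214.5]
 [588.6 272.7 219.1]]
(180, 198) cols 219.0 247.9 xmid 555.7 y 272.9
(213, 221) cols 220.0 246.0 xmid 556.2 y 268.1
```

View pics/s11.png

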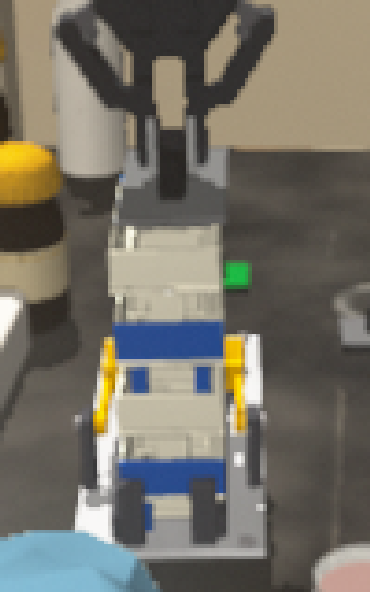

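The cover is held rib-up at (172,200) above the top bin at (165,265). I'll nudge it +2 and +3 mm and lower it.

>>> jog_arm:
  delta_pos:
    - [1,1.5,0]
    - [2,3,4]
    - [2,3,8]
    - [2,3,11]
    - [2,3,14]
    - [2,3,16]
    - [2,3,16]
    - [2,3,16]
  twist:
    - [0,0,0]
    - [0,0,0]
    - [0,0,0]
    - [0,0,0]
    - [0,0,0]
    - [0,0,0]
    - [0,0,0]
    - [0,0,0]
  grip: [255,255,255,255,255,255,255,255]

```text
t: 36.78
position: [0.5635, 0.2096, 0.2085]
ee_rot: [-2.124, -2.314, 0.001]
wrist_force: [0.0, -0.4, -2.2]
gripper_width: 0.015
finger_force: 39.7
```

>>> jog_arm:
  delta_pos:
    - [0,0,1.5]
    - [0,0,3]
    - [0,0,3]
    - [0,0,3]
  twist:
    - [0,0,0]
    - [0,0,0]
    - [0,0,0]
    - [0,0,0]
  grip: [255,255,255,255]

```text
t: 37.12
position: [0.5643, 0.2098, 0.2073]
ee_rot: [2.124, 2.314, 0.002]
wrist_force: [-1.4, -0.3, 6.0]
gripper_width: 0.015
finger_force: 40.5
```

Seated on the rim at 207.3 mm. I'll release, rise and move clear.

>>> jog_arm:
  delta_pos:
    - [0,0,-1]
    - [0,0,-1]
    - [0,0,-1]
    - [0,0,-1]
    - [0,0,-1]
    - [0,0,-1]
    - [0,0,-30]
    - [0,0,-70]
    - [0,0,-80]
    - [-40,-20,-80]
    - [-80,-40,-80]
    - [-120,-60,-80]
    - [-160,-80,-80]
    - [-200,-90,-80]
    - [-240,-90,-80]
    - [-240,-90,-80]
  twist:
    - [0,0,0]
    - [0,0,0]
    - [0,0,0]
    - [0,0,0]
    - [0,0,0]
    - [0,0,0]
    - [0,0,0]
    - [0,0,0]
    - [0,0,0]
    - [0,0,0]
    - [0,0,0]
    - [0,0,0]
    - [0,0,0]
    - [0,0,0]
    - [0,0,0]
    - [0,0,0]
  grip: [0,0,0,0,0,0,0,0,0,0,0,0,0,0,0,0]

```text
t: 38.45
position: [0.4941, -0.0422, 0.2862]
ee_rot: [2.127, 2.307, -0.003]
wrist_force: [0.5, -0.3, -0.4]
gripper_width: 0.0853
finger_force: 0.0
```

```bash
python3 -c "
from h import *
a=grab('top')['frame'][130:260,130:290]; d=grab('side'); b=d['frame'][130:300,170:350]
print(rect(load('top'),(160,260,130,220),(.205,.26),.22)); rows((178,198),(131,150),(84,106),(52,60))
P=cloud(d)*1000; m=(P[...,2]>199)&(P[...,2]<206)&(abs(P[...,0]-560)<45)&(abs(P[...,1]-210)<75); q=P[m]; print('cover plate tilt',np.linalg.lstsq(np.c_[q[:,:2]-[560,210],np.ones(len(q))],q[:,2],rcond=None)[0].round(4))
a=cv2.resize(a,None,fx=2.4,fy=2.4); b=cv2.resize(b,None,fx=2.2,fy=2.2)
c=np.zeros((max(a.shape[0],b.shape[0]),a.shape[1]+b.shape[1],3),np.uint8); c[:a.shape[0],:a.shape[1]]=a; c[:b.shape[0],a.shape[1]:]=b
cv2.imwrite('pics/f.png',c[...,::-1])"
```

```text
(array([549.8, 206.1]), array([80.1, 45.7]), 83.5)
(178, 198) cols 219.0 248.0 xmid 555.6 y 272.9
(131, 150) cols 220.1 249.0 xmid 554.8 y 274.0
(84, 106) cols 221.0 248.9 xmid 555.7 y 274.5
(52, 60) cols 222.0 249.0 xmid 556.0 y 273.5
cover plate tilt [ 9.500000e-03 -9.500000e-03  2.037452e+02]
```

View pics/f.png

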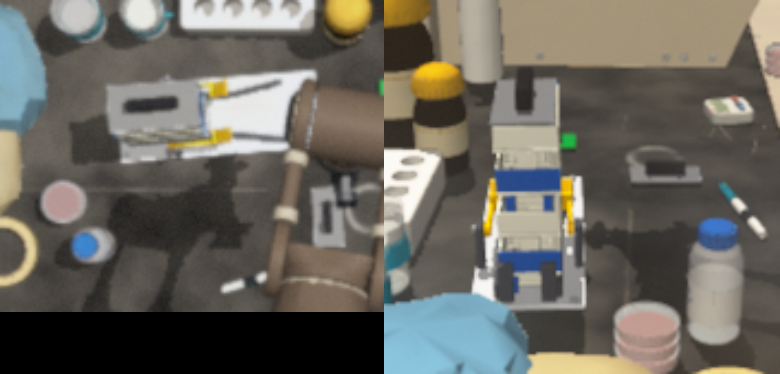

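The cover lies flat, rib up, on the four-bin stack at (525,105) in the side view. The catch is down behind the first bin, and the dishes and bottle have not moved. Handing in.

```bash
python3 -c "
from rig import arm
print(arm.finish_job())"
```

```text
the job is handed in; nothing more can be done
None
```

The job is handed in at about 38 s: the first bin is home behind the dropped catch, the other three are stacked on it in alternating half turns, the grey cover is on top rib up, and the dishes and bottle were left alone.

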